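Top up the water softener with salt

ROBOT

A 6-joint arm with a two-finger parallel gripper is mounted at the origin on the work surface. World frame = base frame: x ahead of the robot, y to its left, z up, the work surface at z = 0. Lengths are in mm, angles in rad, forces in N, time in s.
With the tool pointing down it reaches from about 325 to 925 mm from the base axis. Payload 3.1 kg.
Tool frame: the origin (TCP) lies midway between the tips of the shut fingers; the grasp point (between the pads) lies 19 mm behind it; z points along the fingers, y is the direction in which the jaws open and shut (so a half turn about z gives the same grasp; the last joint's range is limited). The gripper opens to 85 mm and grips with 20 to 120 N. Pads are 22 mm wide; open, the fingers measure 114 mm over their backs; the gripper's body (76 mm by 85 mm) begins 54 mm behind the grasp point. The pads swing forward as they close: fully open they stand 13 mm farther back than shut.
Start: joints at [1.095, 0.217, 1.613, -0, 1.311, -0.112], TCP at [222.375, 584.113, 199.5] pointing down, gripper open.
Joint ranges: [-2.75, 2.75], [-0.78, 2.1], [0.31, 2.55], [-1.13, 4.27], [0.13, 2.63], [-2.58, 2.58]. Speed limits (rad/s): [2.79, 2.79, 3.14, 3.14, 3.14, 3.14].

INTERFACE

Orientations are given as a 3x3 rotation matrix whose columns are the frame's x, y, z axes.
In Python, from bench import env, snapshot gives the robot as it stands.
- The arm moves only by the tool step_arm, never from a script. Its argument "deltas" is a list of rows, each an object of numbers: "dx", "dy", "dz": the shift along the tool's x, y, z in cm; "twist": the turn about the tool's z in rad; "grip": the opening, from -1 (shut) to 1 (fully open), so that 0 is half open. A call has 1 to 12 rows; each row is the pose to reach, as a shift and turn from the pose measured when the call began, along the tool's axes at that moment; what a row does not reach only later rows make up. A row lasts 1/8 s, in which the tool goes at most 62.5 mm and 10.7 degrees, less where a joint would pass 70% of its speed; a pose out of reach is approached as far as the arm can. A call with a gripper value outside its range is refused whole. The fingers move at their own pace and stop on an object; "grip_force" is the grip in N (left out, the last holds). Time passes only in rows, so rows that repeat a pose let the fingers close. It gives the time, the measured TCP pose, the force and the opening at its end, in the units of the state.
- env.observe(): the state, without advancing time (a new reading comes with each control period).
- snapshot(name): name is "scene" or "top" or "wrist"; returns a dict with "frame" (420x560x3 uint8, red, green, blue), "camera_matrix" (3x3 intrinsics, pixels), "view" (4x4, takes a point from world to camera coordinates). Camera axes: x right, y up, looking along -z (the intrinsics and any distortion apply to the point x, -y, -z); pixel columns grow to the right and rows downward; lengths in mm; the calibration is good to about 2 mm. The wrist camera is an equidistant fisheye: a pixel r from the principal point sees the ray r / f radians off the axis. A picture is of the moment at which its call begins. There is no depth.
- env.hand_in(): hands the job in, once; it reports no verdict.
The state is a dict: "clock": time; "joint_pos": joint angles; "joint_vel": joint speeds; "joint_efforts": joint torques, N m; "tcp_pos": TCP position; "tool_rot": TCP orientation; "force": force on the tool from outside, world axes, zero at the start; "torque": the same for the moment, N m; "finger_gap": finger opening in mm.
Only numpy, scipy, OpenCV 4.12 (cv2) and the standard library are available. Lean on these libraries where they do the work, as an engineer would, in place of code of your own. Each camera call takes 0.05 s, during which the arm holds its last target.

TASK

Top up the water softener: with the scoop, not your fingers, take up at least four of the salt tablets from the grey tub in one go and tip them into the softener's open salt well, spilling none outside the well or the tub. Then lay the scoop down in the tub, let go of it and slide the softener's lid fully shut. Leave the other things on the worktop where they are.

Things in the scene. Friction and masses are not known exactly. Their poses are not given: they have to be found in the camera images.
- scoop_grip (a point): grip point inside the scoop's handle, 65 mm up the handle from its root; axes as body scoop. The handle is a straight bar 18 mm wide (y), 22 mm thick, 115 mm long; it leaves the top of the bowl's back wall and rises backward (-x) and up at 50 degrees. The point is 86 mm above the scoop's underside and 96 mm behind its origin
- scoop: aluminium scoop, 170 g, starts flat on the worktop. Origin: centre of the bowl's underside; x to the nose, y across, z up. Bowl floor flat, 1.6 mm thick, its nose edge at x = 55 mm, open in front; 46 mm high back wall at x = -55 mm; sides 3 mm thick, 100 mm apart inside, 41 mm high, 27 mm from the middle to x = 40 mm, none beyond
- tub_in (a point): centre of the inner floor of the grey salt tub, 4 mm above the worktop; the tub stands fast. x along its length away from the robot, y across, z up. The floor reaches 140 mm to each end (x), 75 mm to each side (y). Walls 4 mm thick, rim 65 mm above the worktop; all upright but the +x end, which leans outward 10 degrees (11 mm further out at the rim)
- tab1: salt tablet 1, the same as tablet 0
- tab2: salt tablet 2, the same as tablet 0
- tab3: salt tablet 3, the same as tablet 0
- tab4: salt tablet 4, the same as tablet 0
- tab5: salt tablet 5, the same as tablet 0
- tab0: salt tablet 0, origin at its centre: white pressed salt, a round pillow 30 mm across and 19 mm thick with domed faces and a 4 mm straight rim, about 22 g, rather slippery (friction near 0.4). The six tablets are alike and start lying flat, not touching, in one layer in the far (+x) part of the tub
- well (a point): centre of the mouth of the softener's salt well, at its top, 100 mm above the worktop. White floor-standing cabinet on the robot's left, 310 mm wide, 500 deep. x from its front (towards the worktop) to its back, y across, z up. Mouth 170 mm in x, 230 mm in y; salt 85 mm below; front edge of the cabinet at x = -105 mm, then a gap to the floor
- lid_lip (a point): middle of the top edge of the raised ridge on the grey sliding lid; axes as point well. Ridge 160 mm long (y), 10 mm thick (x), 24 mm above the lid's upper face, which is 111 mm above the worktop. Lid 190 mm (x) by 262 mm, its centre 60 mm behind (+x) the ridge. Push the ridge to -x to shut it
- salt_lid (a joint): slide of the lid, metres: 0 = fully shut over the well (end stop), 0.19 = fully back; it starts at least 0.165 back, where it leaves all but up to 15 mm of the mouth's back open; it has about 2 N of friction and stays where it is left
- tumbler: bystander, to be left where it is: white mug, 72 mm across and 95 mm high, origin at the centre of its underside
- detergent: bystander, to be left where it is: white bottle, 84 mm across and 210 mm high, origin at the centre of its underside
- descaler: bystander, to be left where it is: white jar, 60 mm across and 150 mm high, origin at the centre of its underside
- nailbrush: bystander, to be left where it is: wooden nail brush 100 x 45 x 30 mm, origin at the centre of its underside, x along its length
- testkit: bystander, to be left where it is: small carton 90 x 60 x 28 mm, origin at the centre of its underside, x along its length

How it is judged:
By the outcome, as a careful person would: the job done as asked, in the order asked, and still so for the second after the job is handed in, with the robot touching nothing.
It also fails if it takes over 72 s, if anything falls off the work surface, if the arm or the gripper's body presses on something with over 40 N, if the wrist force passes 120 N, or if a joint passes its speed limit or range.

## Working session

There is one attempt and no reset: what is moved stays moved. The work goes in short steps, Python scripts to look and compute and a tool call to move; the robot and the scene stay as the last step left them, time stands still between calls to the robot, and variables do not carry over. Pictures are saved under pics/ and viewed, and the job is handed in when it is done.

Besides the shell and the picture viewer there is one more tool, called after ">>>" as name(argument=value, ...), one argument or row to a line, values as JSON. step_arm: Moves the arm, as the interface text tells. Its arguments: {"type":"object","properties":{"deltas":{"type":"array"},"grip_force":{"type":"number"}},"required":["deltas"]}

```bash
ls; mkdir -p pics; python3 - <<'E'
from bench import env, snapshot
import cv2,numpy as np
o=env.observe()
for k,v in o.items(): print(k,np.round(v,3).tolist())
for n in ["scene","top","wrist"]:
    s=snapshot(n); cv2.imwrite(f"pics/{n}0.png",s["frame"][:,:,::-1]); print(n,np.round(s["camera_matrix"],1).tolist(),np.round(s["view"],3).tolist(),[k for k in s])
E
```

```text
pics
clock 0.0
joint_pos [1.095, 0.218, 1.615, -0.0, 1.311, -0.112]
joint_vel [-0.0, -0.0, 0.001, 0.0, 0.001, 0.002]
joint_efforts [0.0, -39.685, -30.385, -0.0, 0.01, -0.0]
tcp_pos [221.963, 583.294, 198.154]
tool_rot [[-0.935, 0.356, -0.001], [0.356, 0.935, -0.002], [0.0, -0.002, -1.0]]
force [0.033, 0.422, 0.006]
torque [-0.002, -0.017, 0.014]
finger_gap 85.18
scene [[445.4, 0.0, 285.4], [0.0, 445.4, 218.5], [0.0, 0.0, 1.0]] [[-0.054, 0.998, 0.01, 170.437], [-0.819, -0.05, 0.572, 398.495], [0.572, 0.023, 0.82, -1398.259], [0.0, 0.0, 0.0, 1.0]] ['frame', 'camera_matrix', 'view']
top [[543.1, 0.0, 274.3], [0.0, 543.1, 208.7], [0.0, 0.0, 1.0]] [[0.0, -1.0, -0.002, -132.386], [0.997, 0.0, 0.072, -568.367], [-0.072, -0.002, 0.997, -1391.946], [0.0, 0.0, 0.0, 1.0]] ['frame', 'camera_matrix', 'view']
wrist [[325.2, 0.0, 273.7], [0.0, 325.2, 213.3], [0.0, 0.0, 1.0]] [[0.357, 0.934, -0.004, -623.086], [-0.894, 0.341, -0.292, 37.43], [-0.272, 0.108, 0.956, -381.44], [0.0, 0.0, 0.0, 1.0]] ['frame', 'camera_matrix', 'view']
```

View pics/scene0.png

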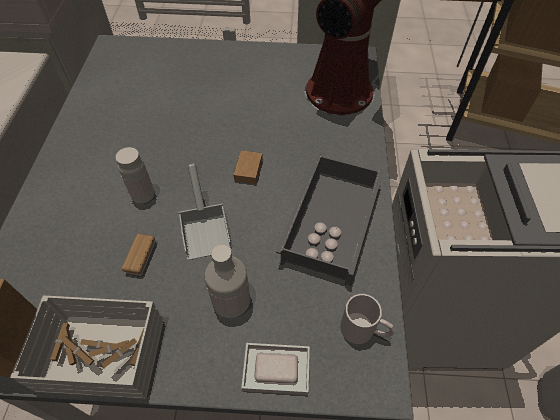

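View pics/top0.png

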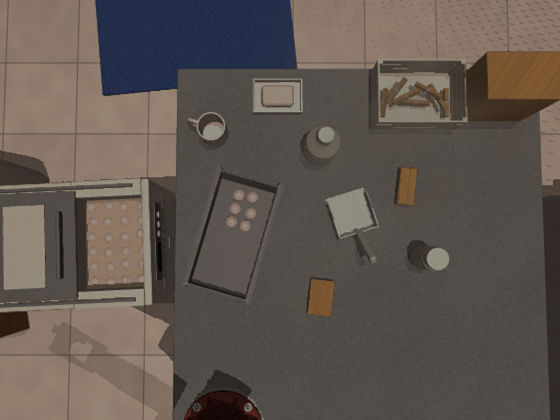

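View pics/wrist0.png

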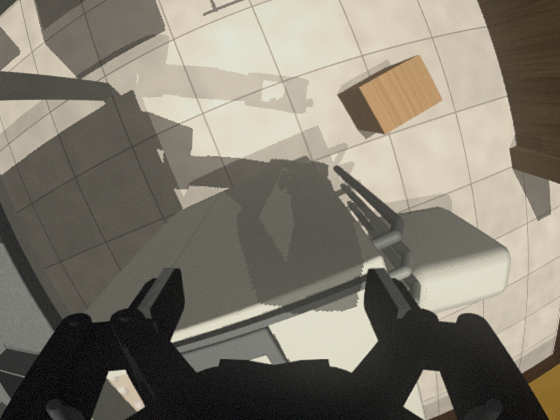

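```bash
cat > h.py <<'E'
import cv2,numpy as np
from bench import env, snapshot
def proj(s,P):
    P=np.atleast_2d(P).astype(float); V=s["view"]; c=P@V[:3,:3].T+V[:3,3]; K=s["camera_matrix"]
    d=np.c_[c[:,0],-c[:,1],-c[:,2]]
    return np.c_[K[0,0]*d[:,0]/d[:,2]+K[0,2],K[1,1]*d[:,1]/d[:,2]+K[1,2]]
def unproj(s,uv,z):
    K=s["camera_matrix"];V=s["view"];R=V[:3,:3];C=-R.T@V[:3,3]
    uv=np.atleast_2d(uv).astype(float)
    d=np.c_[(uv[:,0]-K[0,2])/K[0,0],-(uv[:,1]-K[1,2])/K[1,1],-np.ones(len(uv))]@R
    t=(z-C[2])/d[:,2]
    return C+d*t[:,None]
def crop(f,x0,y0,x1,y1,k,name):
    c=cv2.resize(f[y0:y1,x0:x1,::-1],None,fx=k,fy=k,interpolation=cv2.INTER_CUBIC)
    c=cv2.convertScaleAbs(c,alpha=1.6,beta=20)
    for x in range((x0+9)//10*10,x1,10):
        cv2.line(c,(int((x-x0)*k),0),(int((x-x0)*k),6),(0,255,255),1)
        if x%20==0: cv2.putText(c,str(x),(int((x-x0)*k)+2,14),0,.4,(0,255,255),1)
    for y in range((y0+9)//10*10,y1,10):
        cv2.line(c,(0,int((y-y0)*k)),(6,int((y-y0)*k)),(0,255,255),1)
        if y%20==0: cv2.putText(c,str(y),(8,int((y-y0)*k)+4),0,.4,(0,255,255),1)
    cv2.imwrite(name,c)
E
python3 - <<'E'
from h import *
s=snapshot("top")
crop(s["frame"],180,165,290,305,4.2,"pics/t_tub.png")
crop(s["frame"],320,180,385,270,6,"pics/t_scoop.png")
crop(s["frame"],0,170,185,320,4,"pics/t_well.png")
s=snapshot("scene")
crop(s["frame"],160,140,390,290,3.4,"pics/s_tub.png")
E
```

```text
(no output)
```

View pics/t_tub.png

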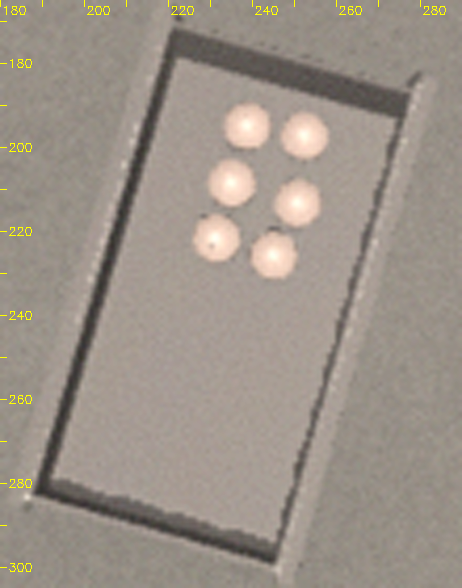

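View pics/t_scoop.png

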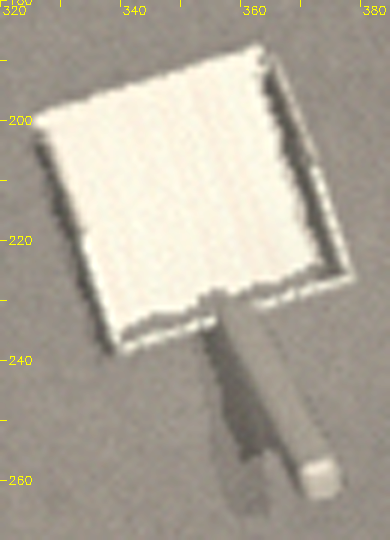

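View pics/t_well.png

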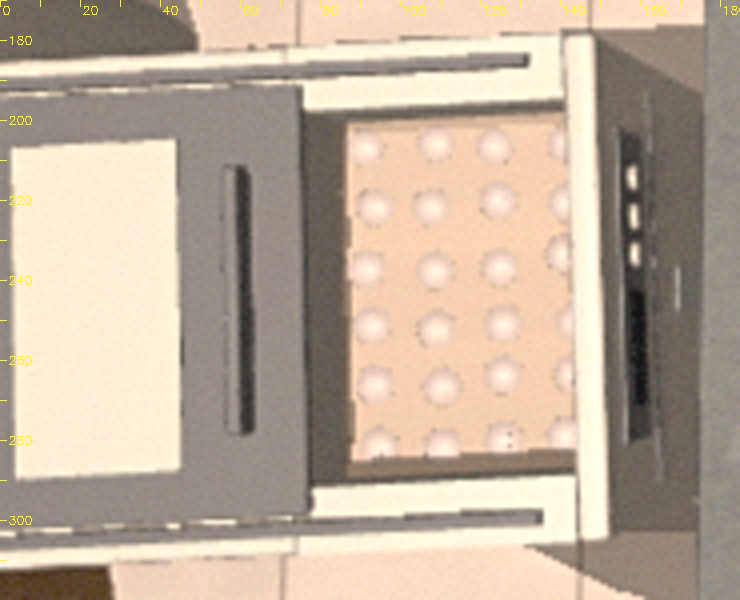

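View pics/s_tub.png

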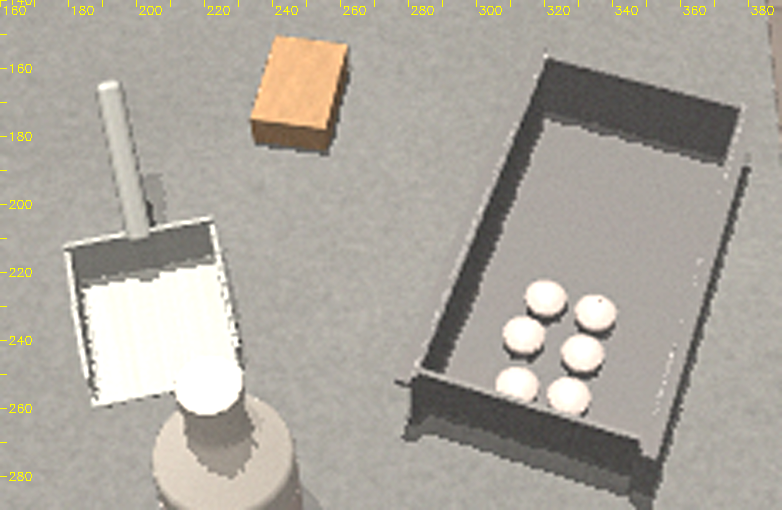

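```bash
cat > fit.py <<'E'
from h import *
from scipy.optimize import least_squares
T=snapshot("top");S=snapshot("scene")
def fit(name,obs,x0):
    def f(p):
        c,s=np.cos(p[2]),np.sin(p[2]);r=[]
        for cam,L,uv in obs:
            L=np.array(L,float);W=[p[0]+c*L[0]-s*L[1],p[1]+s*L[0]+c*L[1],L[2]]
            r+=list(proj(cam,W)[0]-uv)
        return np.array(r)
    r=least_squares(f,x0,loss='soft_l1',x_scale=[100,100,.1])
    print(name,np.round(r.x,3));print(np.round(f(r.x).reshape(-1,2),1).tolist());return r.x
def tp(x,y): return (x/4.2+180,y/4.2+165)
def sc(x,y): return (x/6+320,y/6+180)
def we(x,y): return (x/4,y/4+170)
def s4(x,y): return (x/3.4+160,y/3.4+140)
fit("tub",[(T,(140,75,4),tp(178,57)),(T,(150.8,75,65),tp(172,30)),(T,(150.8,-75,65),tp(410,92)),(T,(-140,75,65),tp(38,492)),(T,(-140,-75,65),tp(276,562)),
 (S,(-140,-75,4),s4(547,120)),(S,(-140,-75,65),s4(547,58)),(S,(-140,75,65),s4(740,108)),(S,(-140,75,4),s4(725,165)),(S,(150.8,-75,65),s4(415,370)),],[430,0,-.3])
fit("scoop",[(T,(55,51,1.6),sc(35,118)),(T,(55,-51,1.6),sc(262,48)),(T,(-57,53,43),sc(118,352)),(T,(-57,-53,43),sc(352,275)),(T,(-128,0,124),sc(320,480)),
 (S,(-128,0,124),s4(110,87)),(S,(-57,-53,43),s4(68,245)),(S,(-57,53,43),s4(213,219)),(S,(55,-53,1),s4(93,404))],[480,-330,.3])
fit("well",[(T,(-85,115,100),we(575,477)),(T,(-85,-115,100),we(565,100)),(T,(-105,-155,100),we(593,35)),(T,(-105,155,100),we(608,537))],[430,280,1.57])
w=unproj(T,[we(231,165),we(236,434)],135);print("ridge",np.round(w,1).tolist())
for p in [(248,126),(305,134),(232,183),(298,203),(216,238),(274,256)]:
    print(np.round(unproj(T,tp(*p),16),1).tolist())
E
python3 fit.py
```

```text
tub [ 4.9643e+02 -2.8203e+01 -2.8000e-01]
[[-0.1, -0.9], [0.2, -1.7], [0.5, -0.1], [-0.9, -0.5], [0.1, -0.3], [-1.9, -3.0], [-0.2, -0.3], [0.0, -0.1], [0.3, -1.7], [1.4, -1.1]]
scoop [ 5.60247e+02 -3.32457e+02  2.91000e-01]
[[-0.1, -1.8], [-1.0, -1.2], [-0.3, -0.1], [0.4, 0.8], [-0.1, 0.1], [-0.1, -1.9], [-0.9, -0.5], [0.1, -0.9], [-0.0, 0.8]]
well [477.969 275.234   1.617]
[[-0.2, -0.2], [-0.4, -0.2], [0.3, -0.4], [0.3, 1.0]]
ridge [[554.0, 384.9, 135.0], [394.3, 377.4, 135.0]]
[[604.5, -40.1, 16.0]]
[[599.5, -75.6, 16.0]]
[[569.0, -30.4, 16.0]]
[[556.5, -71.4, 16.0]]
[[534.8, -20.6, 16.0]]
[[523.6, -56.6, 16.0]]
```

```bash
cat > go.py <<'E'
# usage: go.py x y z headingdeg(tool x) -> deltas in cm
import sys
from h import *
o=env.observe();R=np.array(o["tool_rot"]);p=np.array(o["tcp_pos"])
print("t",round(o["clock"],2),"p",np.round(p,1),"hdg",round(np.degrees(np.arctan2(R[1,0],R[0,0])),1),"tilt",np.round(R[:2,2],3),"F",np.round(o["force"],1),"gap",o["finger_gap"],"j",np.round(o["joint_pos"],2))
a=[float(v) for v in sys.argv[1:]]
for i in range(0,len(a),4):
    d=R.T@(np.array(a[i:i+3])-p)/10
    h=np.arctan2(R[1,0],R[0,0]); tw=-(np.radians(a[i+3])-h); tw=(tw+np.pi)%(2*np.pi)-np.pi
    print(a[i:i+4],"->",np.round(d,2).tolist(),"twist",round(tw,3))
E
python3 go.py 450 80 250 90  468.3 -360 200 16.7
```

```text
t 0.35 p [222.3 584.  199.2] hdg 159.2 tilt [-0. -0.] F [-0.8  0.3 -0.5] gap 85.46735570030395 j [ 1.09  0.22  1.61  0.    1.31 -0.11]
[450.0, 80.0, 250.0, 90.0] -> [-39.21, -39.0, -5.06] twist 1.207
[468.3, -360.0, 200.0, 16.7] -> [-56.58, -79.46, -0.04] twist 2.486
```

>>> step_arm(
  deltas=[
    {"dx": -39.2, "dy": -39, "dz": -5, "twist": 1.2, "grip": 1},
    {"dx": -39.2, "dy": -39, "dz": -5, "twist": 1.2, "grip": 1},
    {"dx": -39.2, "dy": -39, "dz": -5, "twist": 1.2, "grip": 1},
    {"dx": -39.2, "dy": -39, "dz": -5, "twist": 1.2, "grip": 1},
    {"dx": -39.2, "dy": -39, "dz": -5, "twist": 1.2, "grip": 1},
    {"dx": -39.2, "dy": -39, "dz": -5, "twist": 1.2, "grip": 1},
    {"dx": -39.2, "dy": -39, "dz": -5, "twist": 1.2, "grip": 1},
    {"dx": -56.6, "dy": -79.5, "dz": 0, "twist": 2.486, "grip": 1},
    {"dx": -56.6, "dy": -79.5, "dz": 0, "twist": 2.486, "grip": 1},
    {"dx": -56.6, "dy": -79.5, "dz": 0, "twist": 2.486, "grip": 1},
    {"dx": -56.6, "dy": -79.5, "dz": 0, "twist": 2.486, "grip": 1},
    {"dx": -56.6, "dy": -79.5, "dz": 0, "twist": 2.486, "grip": 1},
  ],
  grip_force=60,
)

```text
clock: 1.85
tcp_pos: [439.4, -124.6, 217.0]
tool_rot: [[0.806, 0.592, 0.001], [0.592, -0.806, -0.001], [0.001, 0.002, -1.0]]
force: [0.2, -0.1, 0.2]
finger_gap: 85.5
```

```bash
python3 go.py 468.3 -360 200 16.7
```

```text
t 1.85 p [ 439.4 -124.6  217. ] hdg 36.3 tilt [ 0.001 -0.001] F [ 0.2 -0.1  0.2] gap 85.54137743925702 j [-0.43 -0.17  1.98 -0.    1.34  0.51]
[468.3, -360.0, 200.0, 16.7] -> [-11.61, 20.67, 1.73] twist 0.342
```

>>> step_arm(
  deltas=[
    {"dx": -11.6, "dy": 20.7, "dz": 1.7, "twist": 0.342, "grip": 1},
    {"dx": -11.6, "dy": 20.7, "dz": 1.7, "twist": 0.342, "grip": 1},
    {"dx": -11.6, "dy": 20.7, "dz": 1.7, "twist": 0.342, "grip": 1},
    {"dx": -11.6, "dy": 20.7, "dz": 1.7, "twist": 0.342, "grip": 1},
    {"dx": -11.6, "dy": 20.7, "dz": 1.7, "twist": 0.342, "grip": 1},
    {"dx": -11.6, "dy": 20.7, "dz": 1.7, "twist": 0.342, "grip": 1},
    {"dx": -11.6, "dy": 20.7, "dz": 1.7, "twist": 0.342, "grip": 1},
  ],
)

```text
clock: 2.72
tcp_pos: [468.6, -358.8, 200.4]
tool_rot: [[0.957, 0.289, 0.001], [0.289, -0.957, -0.001], [0.001, 0.001, -1.0]]
force: [0.2, -0.4, 1.0]
finger_gap: 85.5
```

```bash
python3 go.py 468.3 -360 67 16.7; python3 - <<'E'
from h import *
s=snapshot("wrist");cv2.imwrite("pics/w1.png",s["frame"][:,:,::-1])
# project grip pt & handle tip via fisheye
def fe(P):
    V=s["view"];c=V[:3,:3]@P+V[:3,3];d=np.array([c[0],-c[1],-c[2]]);th=np.arctan2(np.hypot(d[0],d[1]),d[2]);n=d[:2]/np.hypot(*d[:2]);K=s["camera_matrix"]
    return K[0,0]*th*n+K[:2,2]
h=.291
for L in [(-128,0,124),(-96,0,86),(55,53,1),(55,-53,1),(-55,53,43),(-55,-53,43)]:
    print(L,fe(np.array([560.2+np.cos(h)*L[0]-np.sin(h)*L[1],-332.5+np.sin(h)*L[0]+np.cos(h)*L[1],L[2]])).round(1))
E
```

```text
t 2.73 p [ 468.6 -358.8  200.4] hdg 16.8 tilt [ 0.001 -0.001] F [ 0.2 -0.4  1. ] gap 85.48226575549111 j [-0.77  0.14  1.7   0.    1.3   0.5 ]
[468.3, -360.0, 67.0, 16.7] -> [-0.08, 0.09, 13.34] twist 0.002
(-128, 0, 124) [274.7 247.7]
(-96, 0, 86) [274.6 199.3]
(55, 53, 1) [227.6  52.7]
(55, -53, 1) [321.   52.9]
(-55, 53, 43) [223.  150.5]
(-55, -53, 43) [325.8 150.6]
```

View pics/w1.png

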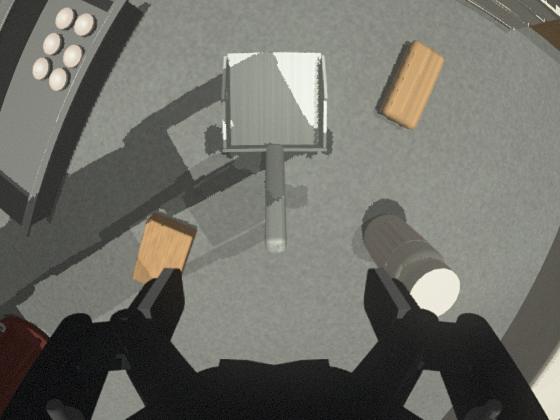

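>>> step_arm(
  deltas=[
    {"dz": 5, "grip": 1},
    {"dz": 10, "grip": 1},
    {"dz": 13.3, "dy": 0.1, "grip": 1},
    {"dz": 13.3, "dy": 0.1, "grip": 1},
    {"dz": 13.3, "dy": 0.1, "grip": 0},
    {"dz": 13.3, "dy": 0.1, "grip": -1},
    {"dz": 13.3, "dy": 0.1, "grip": -1},
    {"dz": 13.3, "dy": 0.1, "grip": -1},
    {"dz": 13.3, "dy": 0.1, "grip": -1},
  ],
  grip_force=60,
)

```text
schema error: expected keys dx, dy, dz, twist, grip
```

```bash
python3 go.py 468.3 -360 67 16.7; python3 - <<'E'
from h import *
s=snapshot("wrist");cv2.imwrite("pics/w2.png",s["frame"][:,:,::-1])
E
```

```text
t 2.77 p [ 468.7 -358.8  200.5] hdg 16.8 tilt [ 0.002 -0.001] F [-0.3  0.1  0. ] gap 85.28387846226565 j [-0.77  0.14  1.7   0.    1.3   0.5 ]
[468.3, -360.0, 67.0, 16.7] -> [-0.1, 0.09, 13.35] twist 0.002
```

View pics/w2.png

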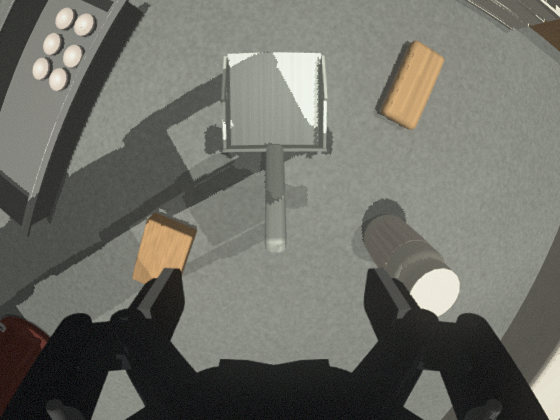

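All keys are needed.

>>> step_arm(
  deltas=[
    {"dx": 0, "dy": 0, "dz": 5, "twist": 0, "grip": 1},
    {"dx": 0, "dy": 0, "dz": 10, "twist": 0, "grip": 1},
    {"dx": 0, "dy": 0.1, "dz": 13.3, "twist": 0, "grip": 1},
    {"dx": 0, "dy": 0.1, "dz": 13.3, "twist": 0, "grip": 1},
    {"dx": 0, "dy": 0.1, "dz": 13.3, "twist": 0, "grip": 0},
    {"dx": 0, "dy": 0.1, "dz": 13.3, "twist": 0, "grip": -1},
    {"dx": 0, "dy": 0.1, "dz": 13.3, "twist": 0, "grip": -1},
    {"dx": 0, "dy": 0.1, "dz": 13.3, "twist": 0, "grip": -1},
    {"dx": 0, "dy": 0.1, "dz": 13.3, "twist": 0, "grip": -1},
  ],
  grip_force=60,
)

```text
clock: 3.95
tcp_pos: [469.3, -360.7, 68.8]
tool_rot: [[0.957, 0.289, 0.002], [0.289, -0.957, -0.002], [0.001, 0.003, -1.0]]
force: [-2.9, 0.7, 4.7]
finger_gap: 15.1
```

```bash
python3 go.py 468.3 -360 67 16.7; python3 - <<'E'
from h import *
s=snapshot("wrist");cv2.imwrite("pics/w3.png",s["frame"][:,:,::-1])
E
```

```text
t 3.95 p [ 469.3 -360.7   68.8] hdg 16.8 tilt [ 0.002 -0.002] F [-2.9  0.7  4.7] gap 15.05488153210307 j [-0.77  0.29  1.79 -0.    1.06  0.5 ]
[468.3, -360.0, 67.0, 16.7] -> [-0.08, -0.09, 0.18] twist 0.002
```

View pics/w3.png

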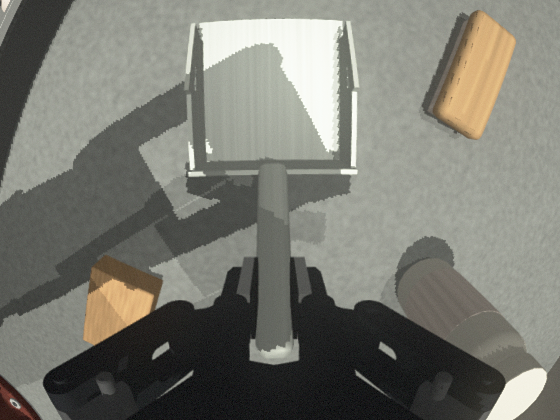

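>>> step_arm(
  deltas=[
    {"dx": 0, "dy": 0, "dz": 0, "twist": 0, "grip": -1},
    {"dx": 0, "dy": 0, "dz": -2, "twist": 0, "grip": -1},
    {"dx": 0, "dy": 0, "dz": -5, "twist": 0, "grip": -1},
    {"dx": 0, "dy": 0, "dz": -8, "twist": 0, "grip": -1},
    {"dx": 0, "dy": 0, "dz": -11, "twist": 0, "grip": -1},
    {"dx": 0, "dy": 0, "dz": -11, "twist": 0, "grip": -1},
  ],
  grip_force=120,
)

```text
clock: 4.75
tcp_pos: [471.2, -362.2, 182.7]
tool_rot: [[0.957, 0.289, 0.008], [0.289, -0.957, -0.007], [0.005, 0.009, -1.0]]
force: [0.1, -0.7, -1.5]
finger_gap: 12.4
```

```bash
python3 go.py 468.3 -360 67 16.7; python3 - <<'E'
from h import *
s=snapshot("wrist");cv2.imwrite("pics/w4.png",s["frame"][:,:,::-1])
s=snapshot("scene");crop(s["frame"],120,80,390,280,2.9,"pics/s4.png")
print(np.round(env.observe()["torque"],2))
E
```

```text
t 4.75 p [ 471.2 -362.2  182.7] hdg 16.8 tilt [ 0.008 -0.007] F [ 0.1 -0.7 -1.5] gap 12.449546921680966 j [-0.77  0.16  1.71 -0.    1.26  0.5 ]
[468.3, -360.0, 67.0, 16.7] -> [-0.28, -0.4, 11.56] twist 0.002
[-0.07  0.12 -0.02]
```

View pics/w4.png

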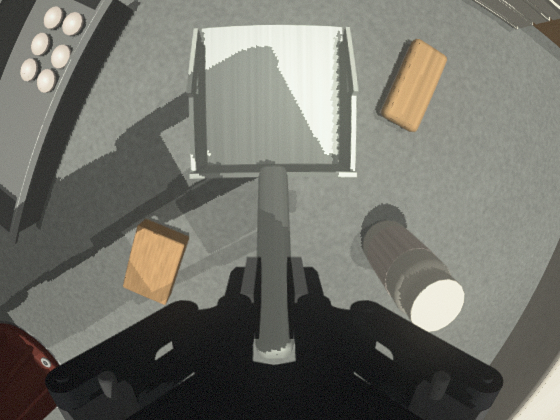

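View pics/s4.png

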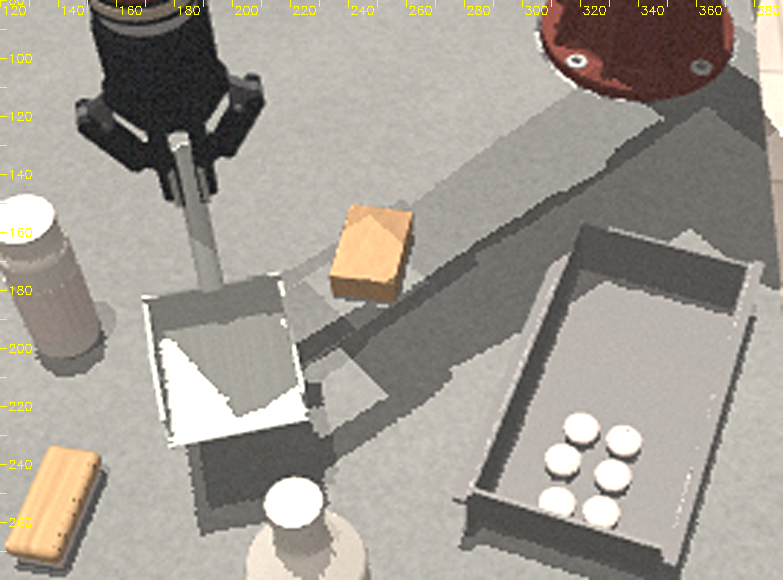

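```bash
python3 go.py 362 7.3 183 -16 362 7.3 120 -16
```

```text
t 4.85 p [ 468.9 -360.1  178.4] hdg 16.8 tilt [ 0.002 -0.002] F [-0.7  0.  -1.7] gap 12.790186741187506 j [-0.77  0.16  1.72 -0.    1.26  0.5 ]
[362.0, 7.3, 183.0, -16.0] -> [0.4, -38.26, -0.55] twist 0.573
[362.0, 7.3, 120.0, -16.0] -> [0.39, -38.27, 5.75] twist 0.573
```

>>> step_arm(
  deltas=[
    {"dx": 0, "dy": -4, "dz": -0.5, "twist": 0.05, "grip": -1},
    {"dx": 0, "dy": -8.5, "dz": -0.5, "twist": 0.12, "grip": -1},
    {"dx": 0, "dy": -13, "dz": -0.5, "twist": 0.2, "grip": -1},
    {"dx": 0.1, "dy": -17.5, "dz": -0.5, "twist": 0.28, "grip": -1},
    {"dx": 0.2, "dy": -22, "dz": -0.5, "twist": 0.36, "grip": -1},
    {"dx": 0.3, "dy": -26.5, "dz": -0.5, "twist": 0.43, "grip": -1},
    {"dx": 0.4, "dy": -31, "dz": -0.5, "twist": 0.5, "grip": -1},
    {"dx": 0.4, "dy": -35.5, "dz": -0.5, "twist": 0.55, "grip": -1},
    {"dx": 0.4, "dy": -38.3, "dz": -0.5, "twist": 0.573, "grip": -1},
    {"dx": 0.4, "dy": -38.3, "dz": -0.5, "twist": 0.573, "grip": -1},
    {"dx": 0.4, "dy": -38.3, "dz": 2, "twist": 0.573, "grip": -1},
    {"dx": 0.4, "dy": -38.3, "dz": 4, "twist": 0.573, "grip": -1},
  ],
)

```text
clock: 6.35
tcp_pos: [361.3, 7.0, 135.8]
tool_rot: [[0.961, -0.276, -0.0], [-0.276, -0.961, -0.002], [0.0, 0.002, -1.0]]
force: [0.0, 0.3, -2.1]
finger_gap: 12.0
```

```bash
python3 go.py 362 7.3 76 -16;  python3 - <<'E'
from h import *
s=snapshot("wrist");cv2.imwrite("pics/w5.png",s["frame"][:,:,::-1])
s=snapshot("scene");crop(s["frame"],220,80,420,280,2.9,"pics/s5.png")
E
```

```text
t 6.35 p [361.3   7.  135.8] hdg -16.0 tilt [-0.    -0.002] F [ 0.   0.3 -2.1] gap 12.019405728124543 j [-0.17 -0.33  2.26 -0.    1.21  1.68]
[362.0, 7.3, 76.0, -16.0] -> [0.06, -0.06, 5.98] twist -0.0
```

View pics/w5.png

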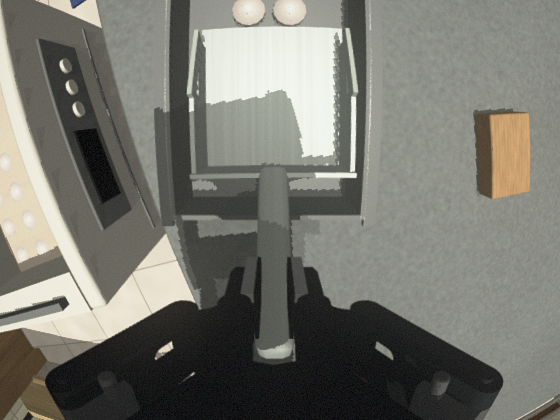

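View pics/s5.png

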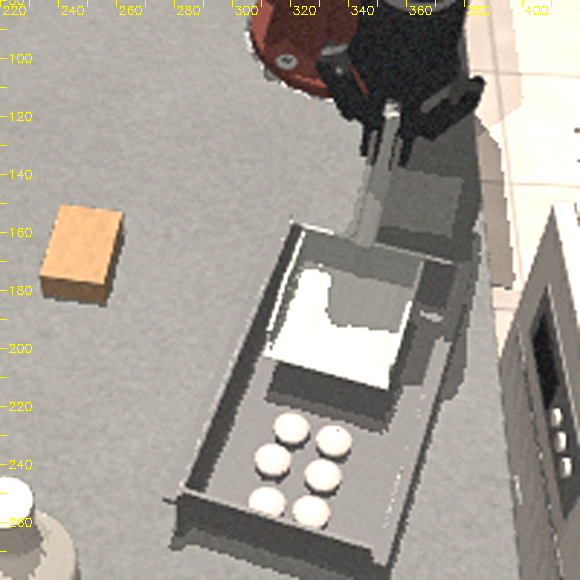

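>>> step_arm(
  deltas=[
    {"dx": 0, "dy": 0, "dz": 3, "twist": 0, "grip": -1},
    {"dx": 0, "dy": 0, "dz": 5, "twist": 0, "grip": -1},
    {"dx": 0, "dy": 0, "dz": 5.8, "twist": 0, "grip": -1},
    {"dx": 0, "dy": 0, "dz": 6.1, "twist": 0, "grip": -1},
    {"dx": 0, "dy": 0, "dz": 6.2, "twist": 0, "grip": -1},
  ],
)

```text
clock: 7.08
tcp_pos: [359.2, 6.9, 73.2]
tool_rot: [[0.961, -0.276, -0.006], [-0.276, -0.961, -0.001], [-0.005, 0.003, -1.0]]
force: [-2.1, -1.1, 7.2]
finger_gap: 12.2
```

```bash
python3 go.py 483.1 -27.5 73 -16;  python3 - <<'E'
from h import *
s=snapshot("wrist");cv2.imwrite("pics/w6.png",s["frame"][:,:,::-1])
E
```

```text
t 7.08 p [359.2   6.9  73.2] hdg -16.1 tilt [-0.006 -0.001] F [-2.1 -1.1  7.2] gap 12.238219732907869 j [-0.17 -0.22  2.31 -0.    1.06  1.68]
[483.1, -27.5, 73.0, -16.0] -> [12.86, -0.12, -0.05] twist -0.001
```

View pics/w6.png

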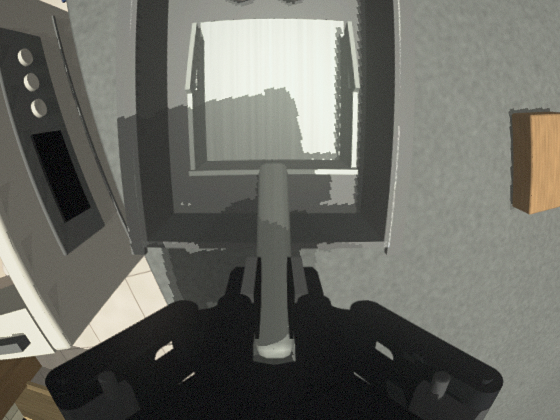

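>>> step_arm(
  deltas=[
    {"dx": 0.8, "dy": 0, "dz": 0, "twist": 0, "grip": -1},
    {"dx": 1.6, "dy": 0, "dz": 0, "twist": 0, "grip": -1},
    {"dx": 2.4, "dy": 0, "dz": 0, "twist": 0, "grip": -1},
    {"dx": 3.2, "dy": 0, "dz": 0, "twist": 0, "grip": -1},
    {"dx": 4.0, "dy": 0, "dz": 0, "twist": 0, "grip": -1},
    {"dx": 4.8, "dy": 0, "dz": 0, "twist": 0, "grip": -1},
    {"dx": 5.6, "dy": 0, "dz": 0, "twist": 0, "grip": -1},
  ],
)

```text
clock: 8.0
tcp_pos: [412.6, -8.3, 73.1]
tool_rot: [[0.961, -0.276, -0.009], [-0.276, -0.961, -0.001], [-0.008, 0.003, -1.0]]
force: [-5.4, 1.2, 6.9]
finger_gap: 12.7
```

```bash
python3 go.py 483.1 -27.5 73 -16;  python3 - <<'E'
from h import *
s=snapshot("wrist");cv2.imwrite("pics/w7.png",s["frame"][:,:,::-1])
s=snapshot("top");crop(s["frame"],180,165,290,305,4.2,"pics/t7.png")
E
```

```text
t 8.0 p [412.6  -8.3  73.1] hdg -16.0 tilt [-0.009 -0.001] F [-5.4  1.2  6.9] gap 12.747857239963617 j [-0.19 -0.08  2.19 -0.    1.04  1.66]
[483.1, -27.5, 73.0, -16.0] -> [7.31, -0.1, -0.05] twist -0.001
```

View pics/w7.png

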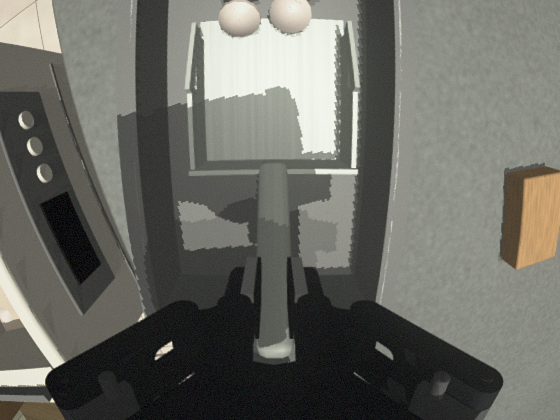

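View pics/t7.png

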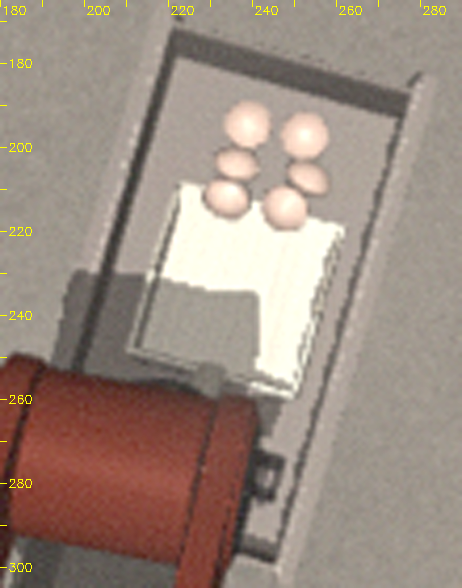

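>>> step_arm(
  deltas=[
    {"dx": 0.7, "dy": 0, "dz": 0, "twist": 0, "grip": -1},
    {"dx": 1.4, "dy": 0, "dz": 0, "twist": 0, "grip": -1},
    {"dx": 2.1, "dy": 0, "dz": 0, "twist": 0, "grip": -1},
    {"dx": 2.8, "dy": 0, "dz": 0, "twist": 0, "grip": -1},
    {"dx": 3.4, "dy": 0, "dz": 0, "twist": 0, "grip": -1},
    {"dx": 4.0, "dy": 0, "dz": 0, "twist": 0, "grip": -1},
    {"dx": 4.5, "dy": 0, "dz": 0, "twist": 0, "grip": -1},
  ],
)

```text
clock: 8.98
tcp_pos: [456.7, -21.0, 73.2]
tool_rot: [[0.961, -0.276, -0.008], [-0.276, -0.961, -0.001], [-0.007, 0.003, -1.0]]
force: [-6.4, 1.6, 8.4]
finger_gap: 12.6
```

```bash
python3 go.py 483.1 -27.5 73 -16;  python3 - <<'E'
from h import *
s=snapshot("wrist");cv2.imwrite("pics/w8.png",s["frame"][:,:,::-1])
s=snapshot("top");crop(s["frame"],180,165,290,305,4.2,"pics/t8.png")
E
```

```text
t 8.97 p [456.7 -21.   73.2] hdg -16.1 tilt [-0.008 -0.001] F [-6.4  1.6  8.4] gap 12.566837504128745 j [-0.2   0.02  2.09 -0.    1.04  1.65]
[483.1, -27.5, 73.0, -16.0] -> [2.72, -0.1, -0.0] twist -0.001
```

View pics/w8.png

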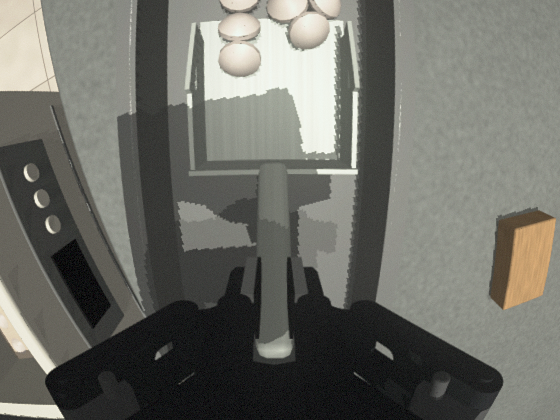

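View pics/t8.png

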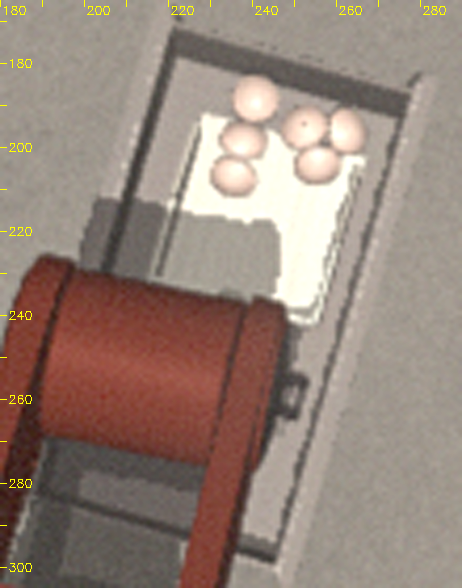

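>>> step_arm(
  deltas=[
    {"dx": 0.3, "dy": 0.4, "dz": 0, "twist": 0, "grip": -1},
    {"dx": 0.9, "dy": 0.5, "dz": 0, "twist": 0, "grip": -1},
    {"dx": 1.4, "dy": 0.5, "dz": 0, "twist": 0, "grip": -1},
    {"dx": 1.8, "dy": 0.5, "dz": 0, "twist": 0, "grip": -1},
    {"dx": 2.2, "dy": 0.5, "dz": 0, "twist": 0, "grip": -1},
    {"dx": 2.2, "dy": 0.5, "dz": 0, "twist": 0, "grip": -1},
  ],
)

```text
clock: 9.82
tcp_pos: [477.0, -32.2, 73.2]
tool_rot: [[0.961, -0.276, -0.007], [-0.276, -0.961, -0.001], [-0.006, 0.003, -1.0]]
force: [-5.3, 1.0, 6.7]
finger_gap: 12.3
```

```bash
python3 go.py 483.1 -27.5 73 -16;  python3 - <<'E'
from h import *
s=snapshot("wrist");cv2.imwrite("pics/w9.png",s["frame"][:,:,::-1])
s=snapshot("top");crop(s["frame"],180,165,290,305,4.2,"pics/t9.png")
s=snapshot("scene");crop(s["frame"],260,180,400,300,5,"pics/s9.png")
E
```

```text
t 9.82 p [477.  -32.2  73.2] hdg -16.0 tilt [-0.007 -0.001] F [-5.3  1.   6.7] gap 12.324488148425349 j [-0.21  0.06  2.05 -0.    1.04  1.64]
[483.1, -27.5, 73.0, -16.0] -> [0.45, -0.62, 0.01] twist -0.001
```

View pics/w9.png

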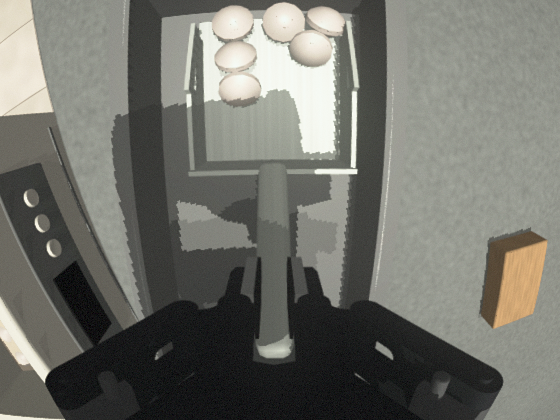

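View pics/t9.png

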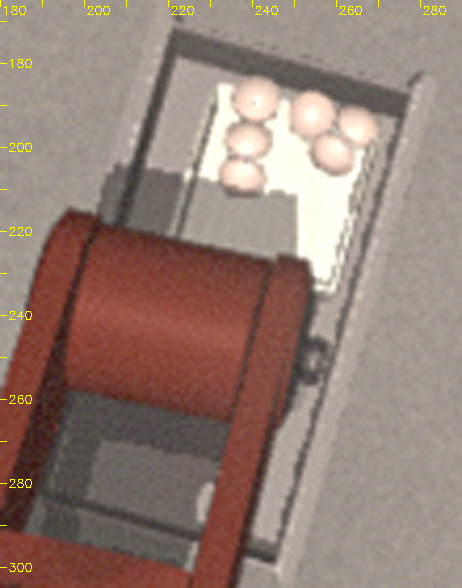

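View pics/s9.png

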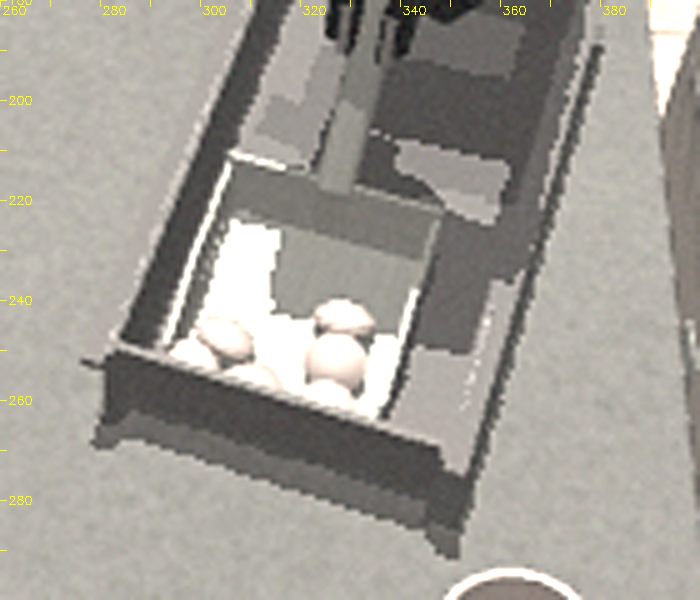

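>>> step_arm(
  deltas=[
    {"dx": 0.3, "dy": 0, "dz": 0, "twist": 0, "grip": -1},
    {"dx": 0.6, "dy": 0, "dz": 0, "twist": 0, "grip": -1},
    {"dx": 0.8, "dy": 0, "dz": 0, "twist": 0, "grip": -1},
    {"dx": 0.8, "dy": 0, "dz": 0, "twist": 0, "grip": -1},
  ],
)

```text
clock: 10.48
tcp_pos: [483.3, -34.1, 73.2]
tool_rot: [[0.961, -0.276, -0.01], [-0.276, -0.961, -0.001], [-0.01, 0.003, -1.0]]
force: [-5.9, 1.5, 7.7]
finger_gap: 12.4
```

```bash
python3 go.py 483.1 -27.5 73 -16;  python3 - <<'E'
from h import *
s=snapshot("wrist");cv2.imwrite("pics/w10.png",s["frame"][:,:,::-1])
s=snapshot("top");crop(s["frame"],180,165,290,305,4.2,"pics/t10.png")
E
```

```text
t 10.47 p [483.3 -34.1  73.2] hdg -16.1 tilt [-0.01  -0.001] F [-5.9  1.5  7.7] gap 12.40967621755152 j [-0.21  0.08  2.03 -0.    1.04  1.64]
[483.1, -27.5, 73.0, -16.0] -> [-0.21, -0.63, 0.02] twist -0.001
```

View pics/w10.png

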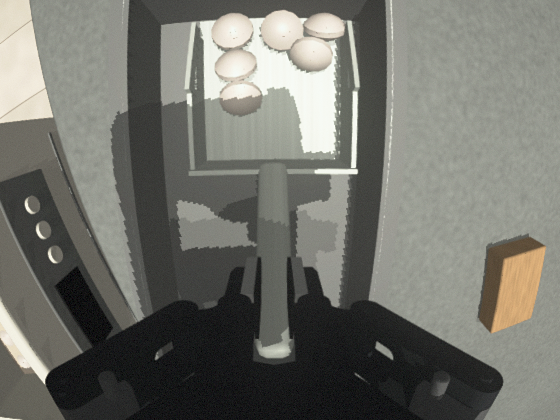

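View pics/t10.png

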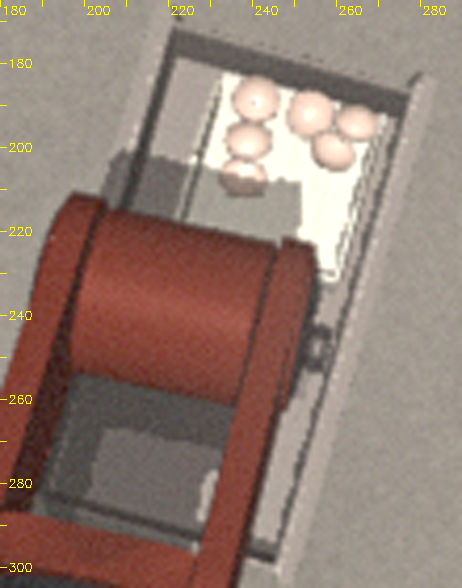

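>>> step_arm(
  deltas=[
    {"dx": 0.3, "dy": 0, "dz": 0, "twist": 0, "grip": -1},
    {"dx": 0.5, "dy": 0, "dz": 0, "twist": 0, "grip": -1},
    {"dx": 0.5, "dy": 0, "dz": 0, "twist": 0, "grip": -1},
  ],
)

```text
clock: 10.95
tcp_pos: [483.5, -34.2, 73.0]
tool_rot: [[0.961, -0.276, -0.022], [-0.276, -0.961, 0.002], [-0.021, 0.004, -1.0]]
force: [-13.7, 4.1, 15.3]
finger_gap: 12.7
```

>>> step_arm(
  deltas=[
    {"dx": -0.4, "dy": 0, "dz": 0.2, "twist": 0, "grip": -1},
    {"dx": -0.75, "dy": 0, "dz": 0.4, "twist": 0, "grip": -1},
    {"dx": -1.1, "dy": 0, "dz": 0.62, "twist": 0, "grip": -1},
    {"dx": -1.4, "dy": 0, "dz": 0.84, "twist": 0, "grip": -1},
  ],
  grip_force=60,
)

```text
clock: 11.45
tcp_pos: [472.6, -31.2, 67.0]
tool_rot: [[0.961, -0.276, -0.016], [-0.276, -0.961, 0.001], [-0.016, 0.004, -1.0]]
force: [-2.2, 0.4, 12.1]
finger_gap: 12.4
```

```bash
python3 go.py 483.1 -27.5 73 -16;  python3 - <<'E'
from h import *
s=snapshot("wrist");cv2.imwrite("pics/w11.png",s["frame"][:,:,::-1])
s=snapshot("scene");crop(s["frame"],260,180,400,300,5,"pics/s11.png")
E
```

```text
t 11.45 p [472.6 -31.2  67. ] hdg -16.0 tilt [-0.016  0.001] F [-2.2  0.4 12.1] gap 12.408197203763736 j [-0.21  0.07  2.05 -0.    1.04  1.64]
[483.1, -27.5, 73.0, -16.0] -> [0.9, -0.64, -0.61] twist -0.001
```

View pics/w11.png

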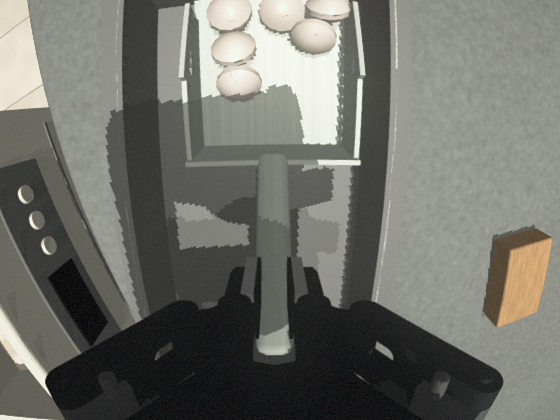

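View pics/s11.png

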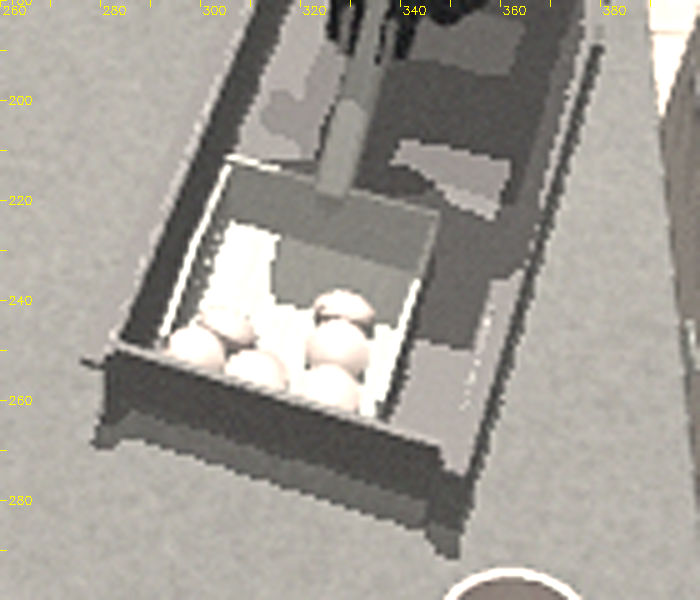

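>>> step_arm(
  deltas=[
    {"dx": -0.5, "dy": 0, "dz": 0.5, "twist": 0, "grip": -1},
    {"dx": -0.9, "dy": 0, "dz": 0.8, "twist": 0, "grip": -1},
    {"dx": -1.3, "dy": 0, "dz": 1.1, "twist": 0, "grip": -1},
    {"dx": -1.6, "dy": 0, "dz": 1.4, "twist": 0, "grip": -1},
    {"dx": -1.6, "dy": 0, "dz": 1.4, "twist": 0, "grip": -1},
  ],
  grip_force=60,
)

```text
clock: 12.18
tcp_pos: [458.2, -27.1, 56.1]
tool_rot: [[0.961, -0.276, -0.015], [-0.276, -0.961, -0.0], [-0.014, 0.004, -1.0]]
force: [-8.3, 2.6, 21.2]
finger_gap: 12.7
```

>>> step_arm(
  deltas=[
    {"dx": 0, "dy": 0, "dz": 0, "twist": 0, "grip": -1},
    {"dx": 0, "dy": 0, "dz": -0.6, "twist": 0, "grip": -1},
    {"dx": 0, "dy": 0, "dz": -1.5, "twist": 0, "grip": -1},
    {"dx": 0, "dy": 0, "dz": -2.5, "twist": 0, "grip": -1},
  ],
  grip_force=120,
)

```text
clock: 12.68
tcp_pos: [456.7, -26.8, 80.3]
tool_rot: [[0.961, -0.276, -0.019], [-0.276, -0.961, 0.001], [-0.018, 0.004, -1.0]]
force: [0.6, -0.8, -2.0]
finger_gap: 12.0
```

```bash
python3 go.py 483.1 -27.5 73 -16;  python3 - <<'E'
from h import *
s=snapshot("wrist");cv2.imwrite("pics/w12.png",s["frame"][:,:,::-1])
s=snapshot("scene");crop(s["frame"],260,160,400,300,4.2,"pics/s12.png")
E
```

```text
t 12.68 p [456.7 -26.8  80.3] hdg -16.0 tilt [-0.019  0.001] F [ 0.6 -0.8 -2. ] gap 11.988085009071952 j [-0.21  0.01  2.08 -0.    1.06  1.64]
[483.1, -27.5, 73.0, -16.0] -> [2.57, -0.67, 0.68] twist -0.001
```

View pics/w12.png

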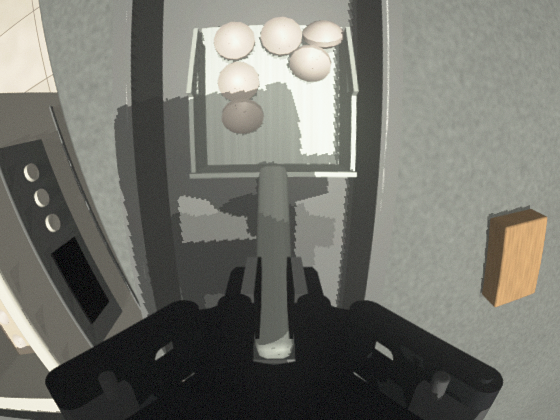

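View pics/s12.png

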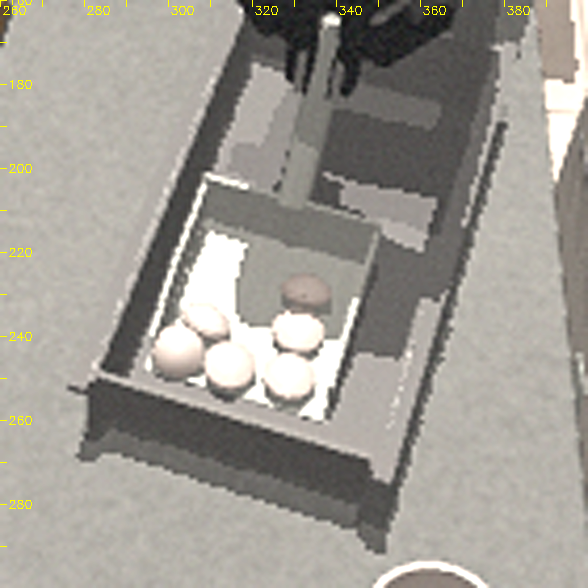

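>>> step_arm(
  deltas=[
    {"dx": 0, "dy": 0, "dz": -1, "twist": 0, "grip": -1},
    {"dx": 0, "dy": 0, "dz": -2, "twist": 0, "grip": -1},
    {"dx": -0.2, "dy": 0, "dz": -2.5, "twist": 0, "grip": -1},
  ],
)

```text
clock: 13.15
tcp_pos: [456.1, -26.4, 106.7]
tool_rot: [[0.961, -0.276, -0.016], [-0.276, -0.961, 0.0], [-0.016, 0.004, -1.0]]
force: [-0.5, -0.2, -2.3]
finger_gap: 12.1
```

```bash
python3 go.py 483.1 -27.5 73 -16;  python3 - <<'E'
from h import *
s=snapshot("wrist");cv2.imwrite("pics/w13.png",s["frame"][:,:,::-1])
s=snapshot("scene");crop(s["frame"],260,140,400,280,4.2,"pics/s13.png")
print(np.round(env.observe()["torque"],2))
E
```

```text
t 13.15 p [456.1 -26.4 106.7] hdg -16.0 tilt [-0.016  0.   ] F [-0.5 -0.2 -2.3] gap 12.107541627513278 j [-0.21 -0.03  2.07 -0.    1.12  1.64]
[483.1, -27.5, 73.0, -16.0] -> [2.67, -0.65, 3.33] twist -0.001
[ 0.03  0.17 -0.05]
```

View pics/w13.png

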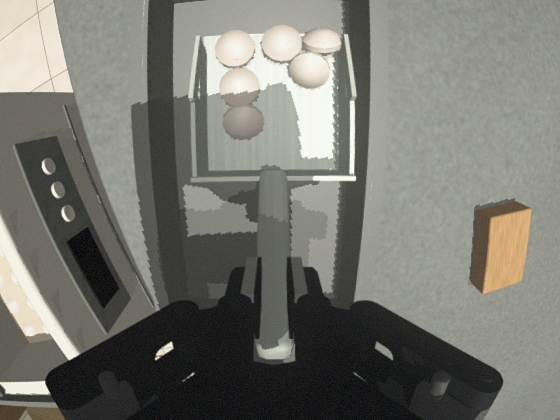

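View pics/s13.png

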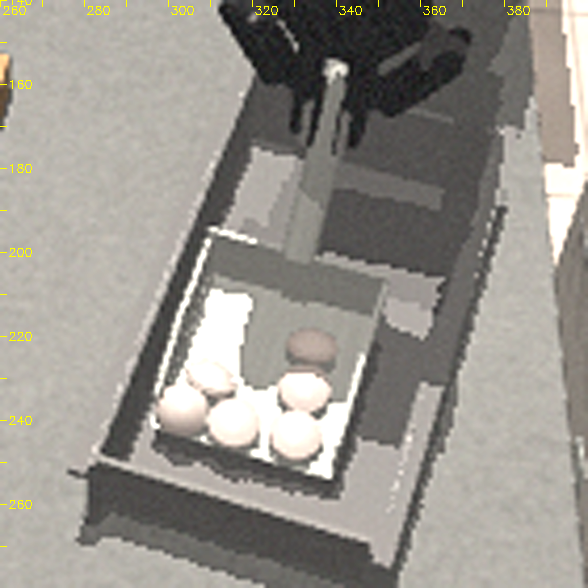

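```bash
cat > ang.py <<'E'
from h import *
from scipy.optimize import least_squares
# wrist cam pose in tool frame from current
def cam():
    o=env.observe();s=snapshot("wrist");V=np.array(s["view"]);R=np.array(o["tool_rot"]);p=np.array(o["tcp_pos"])
    M=np.eye(4);M[:3,:3]=R;M[:3,3]=p
    return V@M,s["camera_matrix"]
def fe(P,VM,K):
    c=VM[:3,:3]@P+VM[:3,3];d=np.array([c[0],-c[1],-c[2]]);r=np.hypot(d[0],d[1]);th=np.arctan2(r,d[2]);return K[0,0]*th*d[:2]/r+K[:2,2]
def scoopT(L,a,gx=-96,gz=86):  # a nose-down deg; returns tool coords (x fwd,y right,z down)
    x=L[0]-gx;z=L[2]-gz;c,s=np.cos(np.radians(a)),np.sin(np.radians(a))
    return np.array([c*x+s*z,-L[1],-(-s*x+c*z)-19])
if __name__=="__main__":
    VM,K=cam()
    np.savez("cam.npz",VM=VM,K=K)
    for a in range(-20,65,5):
        print(a,[fe(scoopT(L,a),VM,K).round(0).tolist() for L in [(55,50,1.6),(-57,53,44),(-128,0,124)]])
E
python3 ang.py
python3 - <<'E'
from h import *
s=snapshot("wrist");cv2.imwrite("pics/w14.png",s["frame"][:,:,::-1])
E
```

```text
-20 [[188.0, -35.0], [182.0, 161.0], [274.0, 354.0]]
-15 [[193.0, -21.0], [184.0, 164.0], [274.0, 356.0]]
-10 [[198.0, -8.0], [186.0, 167.0], [274.0, 356.0]]
-5 [[202.0, 6.0], [188.0, 171.0], [274.0, 356.0]]
0 [[205.0, 20.0], [189.0, 176.0], [274.0, 356.0]]
5 [[209.0, 33.0], [191.0, 181.0], [274.0, 354.0]]
10 [[211.0, 47.0], [193.0, 186.0], [274.0, 351.0]]
15 [[214.0, 61.0], [194.0, 191.0], [274.0, 348.0]]
20 [[216.0, 75.0], [195.0, 197.0], [274.0, 344.0]]
25 [[218.0, 89.0], [196.0, 203.0], [274.0, 338.0]]
30 [[219.0, 103.0], [197.0, 209.0], [274.0, 332.0]]
35 [[221.0, 117.0], [198.0, 216.0], [274.0, 324.0]]
40 [[222.0, 131.0], [198.0, 222.0], [274.0, 316.0]]
45 [[223.0, 145.0], [199.0, 229.0], [274.0, 307.0]]
50 [[224.0, 159.0], [199.0, 236.0], [274.0, 297.0]]
55 [[225.0, 173.0], [200.0, 242.0], [274.0, 286.0]]
60 [[225.0, 187.0], [200.0, 249.0], [273.0, 275.0]]
```

View pics/w14.png

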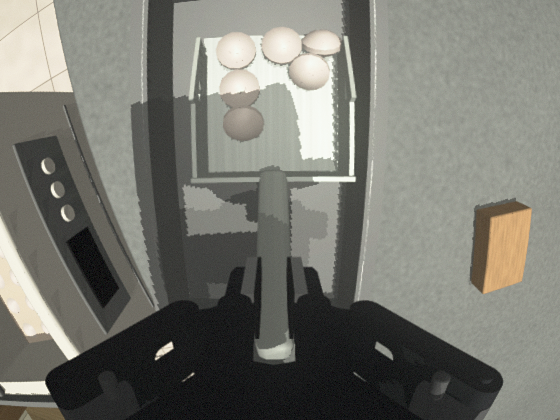

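>>> step_arm(
  deltas=[
    {"dx": 0, "dy": 0, "dz": 1.5, "twist": 0, "grip": -1},
    {"dx": 0, "dy": 0, "dz": 2.8, "twist": 0, "grip": -1},
    {"dx": 0, "dy": 0, "dz": 3.4, "twist": 0, "grip": -1},
    {"dx": -0.5, "dy": 0, "dz": 3.7, "twist": 0, "grip": -1},
    {"dx": -1.0, "dy": 0, "dz": 4.0, "twist": 0, "grip": -1},
    {"dx": -1.5, "dy": 0, "dz": 4.35, "twist": 0, "grip": -1},
    {"dx": -2.0, "dy": 0, "dz": 4.7, "twist": 0, "grip": -1},
    {"dx": -2.4, "dy": 0, "dz": 5.1, "twist": 0, "grip": -1},
  ],
  grip_force=120,
)

```text
clock: 14.35
tcp_pos: [431.6, -19.7, 59.0]
tool_rot: [[0.961, -0.275, -0.02], [-0.276, -0.961, 0.0], [-0.02, 0.005, -1.0]]
force: [-14.9, 3.3, 31.1]
finger_gap: 12.1
```

```bash
python3 go.py 483.1 -27.5 73 -16;  python3 - <<'E'
from h import *
s=snapshot("wrist");cv2.imwrite("pics/w15.png",s["frame"][:,:,::-1])
print(np.round(env.observe()["torque"],2))
E
```

```text
t 14.35 p [431.6 -19.7  59. ] hdg -16.0 tilt [-0.02  0.  ] F [-14.9   3.3  31.1] gap 12.08233460265772 j [-0.21 -0.    2.15 -0.    1.02  1.65]
[483.1, -27.5, 73.0, -16.0] -> [5.14, -0.66, -1.51] twist 0.0
[ 0.27  1.93 -0.03]
```

View pics/w15.png

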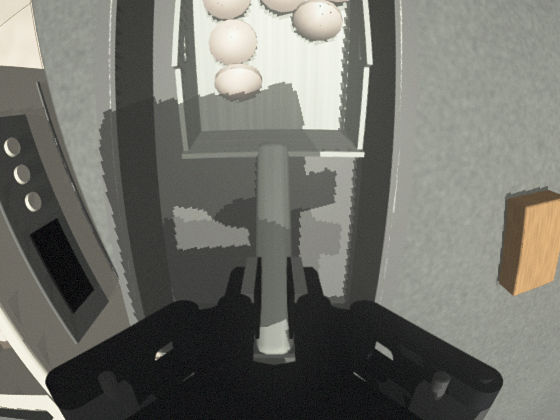

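>>> step_arm(
  deltas=[
    {"dx": -0.4, "dy": 0, "dz": 0.5, "twist": 0, "grip": -1},
    {"dx": -0.8, "dy": 0, "dz": 0.9, "twist": 0, "grip": -1},
    {"dx": -1.2, "dy": 0, "dz": 1.3, "twist": 0, "grip": -1},
    {"dx": -1.5, "dy": 0, "dz": 1.7, "twist": 0, "grip": -1},
    {"dx": -1.5, "dy": 0, "dz": 1.7, "twist": 0, "grip": -1},
  ],
)

```text
clock: 15.02
tcp_pos: [417.9, -14.3, 43.5]
tool_rot: [[0.961, -0.274, -0.018], [-0.274, -0.962, 0.003], [-0.018, 0.003, -1.0]]
force: [-3.7, 6.2, 14.3]
finger_gap: 12.1
```

```bash
python3 go.py 483.1 -27.5 73 -16;  python3 - <<'E'
from h import *
s=snapshot("wrist");cv2.imwrite("pics/w16.png",s["frame"][:,:,::-1])
print(np.round(env.observe()["torque"],2))
E
```

```text
t 15.03 p [417.9 -14.3  43.5] hdg -15.9 tilt [-0.018  0.003] F [-3.7  6.2 14.3] gap 12.136623922255442 j [-0.2  -0.01  2.19 -0.    0.98  1.65]
[483.1, -27.5, 73.0, -16.0] -> [6.57, -0.51, -3.07] twist 0.001
[0.82 0.14 0.43]
```

View pics/w16.png

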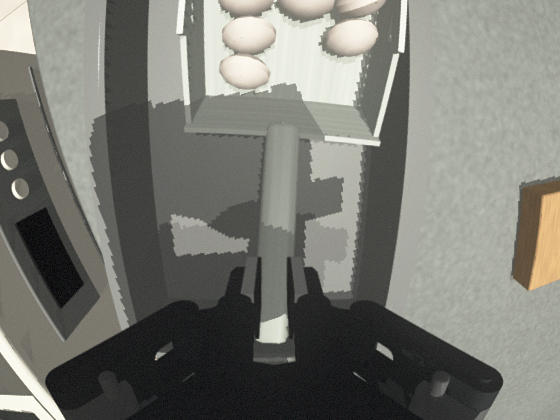

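>>> step_arm(
  deltas=[
    {"dx": 0.2, "dy": -0.2, "dz": -0.6, "twist": 0, "grip": -1},
    {"dx": 0.2, "dy": -0.5, "dz": -1.5, "twist": 0, "grip": -1},
    {"dx": 0.2, "dy": -0.8, "dz": -3, "twist": 0, "grip": -1},
  ],
)

```text
clock: 15.45
tcp_pos: [420.2, -6.7, 72.5]
tool_rot: [[0.961, -0.275, -0.024], [-0.275, -0.961, 0.004], [-0.024, 0.003, -1.0]]
force: [-0.2, 0.8, -3.0]
finger_gap: 11.9
```

```bash
python3 go.py 483.1 -27.5 73 -16;  python3 - <<'E'
from h import *
s=snapshot("wrist");cv2.imwrite("pics/w17.png",s["frame"][:,:,::-1])
print(np.round(env.observe()["torque"],2))
E
```

```text
t 15.45 p [420.2  -6.7  72.5] hdg -16.0 tilt [-0.024  0.004] F [-0.2  0.8 -3. ] gap 11.945430986137687 j [-0.18 -0.05  2.16 -0.    1.05  1.67]
[483.1, -27.5, 73.0, -16.0] -> [6.62, 0.27, -0.2] twist 0.001
[ 0.15  0.06 -0.  ]
```

View pics/w17.png

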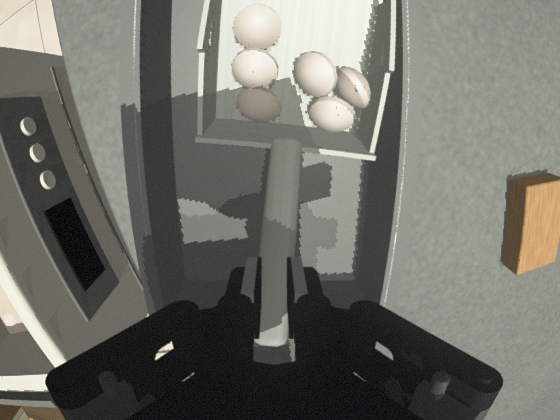

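```bash
python3 go.py 420 0 215 -16 424 270 215 8
```

```text
t 15.5 p [422.5  -6.8  74.9] hdg -15.9 tilt [-0.019  0.003] F [ 1.4  0.5 -1.8] gap 12.111126118869453 j [-0.18 -0.06  2.16 -0.    1.06  1.67]
[420.0, 0.0, 215.0, -16.0] -> [-0.7, -0.55, -14.0] twist 0.001
[424.0, 270.0, 215.0, 8.0] -> [-7.72, -26.62, -13.93] twist -0.418
```

>>> step_arm(
  deltas=[
    {"dx": 0, "dy": 0, "dz": -1.5, "twist": 0, "grip": -1},
    {"dx": -0.2, "dy": 0, "dz": -4, "twist": 0, "grip": -1},
    {"dx": -0.4, "dy": -0.3, "dz": -7, "twist": 0, "grip": -1},
    {"dx": -0.7, "dy": -1.5, "dz": -10, "twist": 0, "grip": -1},
    {"dx": -1.2, "dy": -4, "dz": -12.5, "twist": -0.05, "grip": -1},
    {"dx": -2.2, "dy": -7.5, "dz": -14, "twist": -0.12, "grip": -1},
    {"dx": -3.4, "dy": -11.5, "dz": -14, "twist": -0.19, "grip": -1},
    {"dx": -4.6, "dy": -15.5, "dz": -14, "twist": -0.26, "grip": -1},
    {"dx": -5.8, "dy": -19.5, "dz": -14, "twist": -0.33, "grip": -1},
    {"dx": -6.8, "dy": -23, "dz": -14, "twist": -0.38, "grip": -1},
    {"dx": -7.5, "dy": -25.5, "dz": -14, "twist": -0.41, "grip": -1},
    {"dx": -7.7, "dy": -26.6, "dz": -14, "twist": -0.42, "grip": -1},
  ],
  grip_force=120,
)

```text
clock: 17.0
tcp_pos: [423.2, 270.5, 215.0]
tool_rot: [[0.989, 0.143, -0.021], [0.143, -0.99, 0.002], [-0.02, -0.005, -1.0]]
force: [-0.2, -0.9, -2.9]
finger_gap: 12.1
```

```bash
python3 go.py 424 270 195 8;  python3 - <<'E'
from h import *
s=snapshot("wrist");cv2.imwrite("pics/w18.png",s["frame"][:,:,::-1])
s=snapshot("scene");cv2.imwrite("pics/s18.png",s["frame"][:,:,::-1])
s=snapshot("top");crop(s["frame"],0,150,190,310,4,"pics/t18.png")
E
```

```text
t 17.0 p [423.2 270.5 215. ] hdg 8.2 tilt [-0.021  0.002] F [-0.2 -0.9 -2.9] gap 12.100278923567764 j [ 0.42 -0.05  1.87  0.01  1.34  1.85]
[424.0, 270.0, 195.0, 8.0] -> [0.11, 0.07, 2.0] twist 0.004
```

View pics/w18.png

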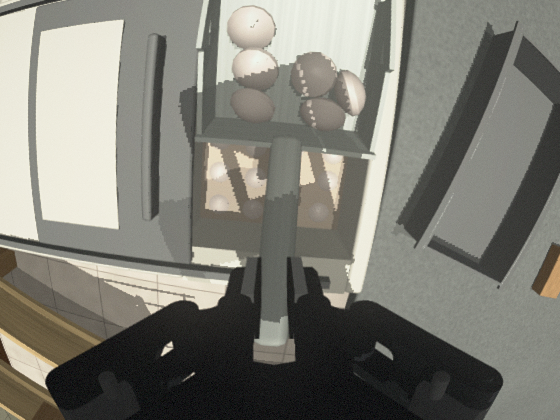

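View pics/s18.png

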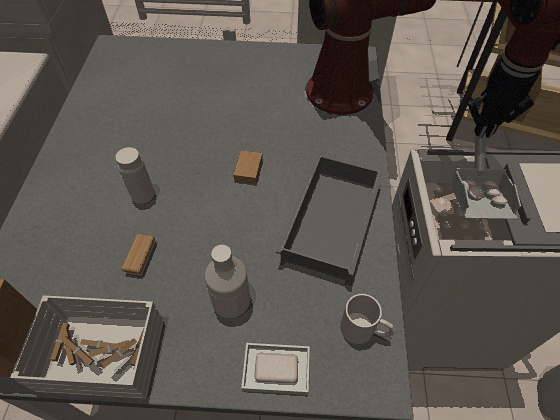

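View pics/t18.png

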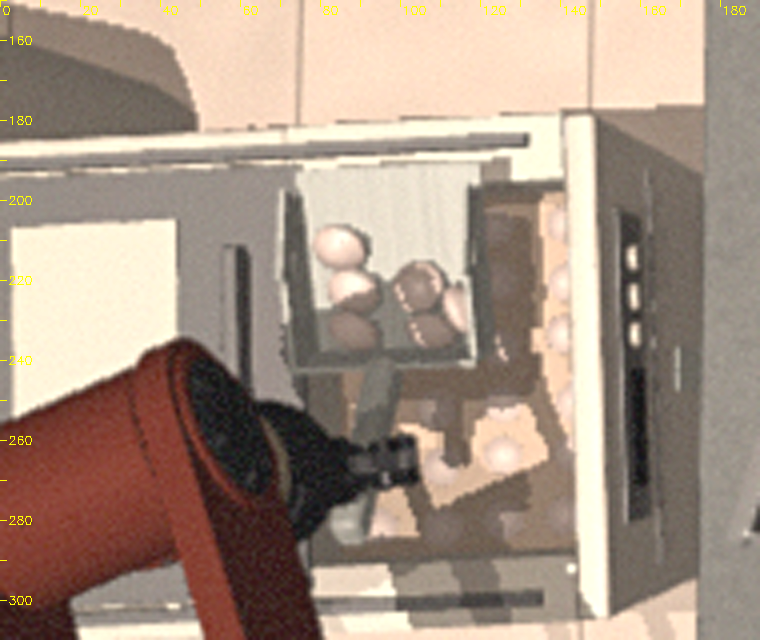

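```bash
python3 - <<'E'
from h import *
s=snapshot("top")
def we(x,y): return (x/4,y/4+150)
for z in (150,180,210): print(z,unproj(s,[we(305,160),we(483,165),we(290,368),we(475,362)],z).round(0).tolist())
print(unproj(s,[we(302,300),we(575,300),(142,195),(143.8,289)],100).round(0).tolist())
E
```

```text
150 [[603.0, 337.0, 150.0], [600.0, 231.0, 150.0], [480.0, 342.0, 150.0], [484.0, 233.0, 150.0]]
180 [[600.0, 325.0, 180.0], [597.0, 222.0, 180.0], [480.0, 331.0, 180.0], [484.0, 225.0, 180.0]]
210 [[597.0, 314.0, 210.0], [594.0, 214.0, 210.0], [480.0, 320.0, 210.0], [483.0, 216.0, 210.0]]
[[523.0, 355.0, 100.0], [523.0, 187.0, 100.0], [596.0, 193.0, 100.0], [367.0, 184.0, 100.0]]
```

>>> step_arm(
  deltas=[
    {"dx": 0, "dy": 0, "dz": 0.8, "twist": 0, "grip": -1},
    {"dx": 0, "dy": 0, "dz": 1.6, "twist": 0, "grip": -1},
    {"dx": -0.2, "dy": 0, "dz": 2, "twist": 0, "grip": -1},
  ],
  grip_force=60,
)

```text
clock: 17.58
tcp_pos: [421.0, 267.8, 194.2]
tool_rot: [[0.99, 0.14, -0.022], [0.14, -0.99, 0.001], [-0.021, -0.004, -1.0]]
force: [0.6, 0.6, -2.5]
finger_gap: 12.6
```

>>> step_arm(
  deltas=[
    {"dx": 0, "dy": 0, "dz": 0, "twist": 0, "grip": -1},
    {"dx": 0, "dy": 0, "dz": 0, "twist": 0, "grip": -1},
    {"dx": 0, "dy": 0, "dz": 0, "twist": 0, "grip": -1},
    {"dx": 0, "dy": 0, "dz": 0, "twist": 0, "grip": -1},
  ],
  grip_force=30,
)

```text
clock: 18.08
tcp_pos: [421.2, 267.9, 194.5]
tool_rot: [[0.99, 0.14, -0.021], [0.14, -0.99, 0.001], [-0.021, -0.004, -1.0]]
force: [0.5, -0.1, -3.7]
finger_gap: 12.2
```

```bash
python3 go.py 424 270 195 8;  python3 - <<'E'
from h import *
s=snapshot("wrist");cv2.imwrite("pics/w19.png",s["frame"][:,:,::-1])
E
```

```text
t 18.07 p [421.2 267.9 194.5] hdg 8.0 tilt [-0.021  0.001] F [ 0.5 -0.1 -3.7] gap 12.19100932350916 j [ 0.42 -0.04  1.9   0.01  1.3   1.85]
[424.0, 270.0, 195.0, 8.0] -> [0.3, -0.16, -0.06] twist 0.001
```

View pics/w19.png

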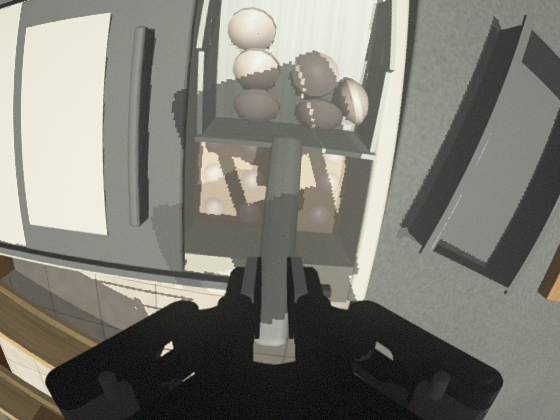

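>>> step_arm(
  deltas=[
    {"dx": 0, "dy": 0, "dz": 0, "twist": 0, "grip": -1},
    {"dx": 0, "dy": 0, "dz": 0, "twist": 0, "grip": -1},
    {"dx": 0, "dy": 0, "dz": 0, "twist": 0, "grip": -1},
    {"dx": 0, "dy": 0, "dz": 0, "twist": 0, "grip": -1},
  ],
  grip_force=20,
)

```text
clock: 18.62
tcp_pos: [421.1, 267.9, 194.4]
tool_rot: [[0.99, 0.14, -0.021], [0.14, -0.99, 0.001], [-0.021, -0.004, -1.0]]
force: [-0.4, 0.4, -2.7]
finger_gap: 12.2
```

```bash
python3 go.py 424 270 195 8;  python3 - <<'E'
from h import *
s=snapshot("wrist");cv2.imwrite("pics/w20.png",s["frame"][:,:,::-1])
print(env.observe()["torque"])
E
```

```text
t 18.62 p [421.1 267.9 194.4] hdg 8.0 tilt [-0.021  0.001] F [-0.4  0.4 -2.7] gap 12.169611995318787 j [ 0.42 -0.04  1.9   0.01  1.3   1.85]
[424.0, 270.0, 195.0, 8.0] -> [0.31, -0.16, -0.07] twist 0.001
[-0.04392907  0.22299467  0.03347475]
```

View pics/w20.png

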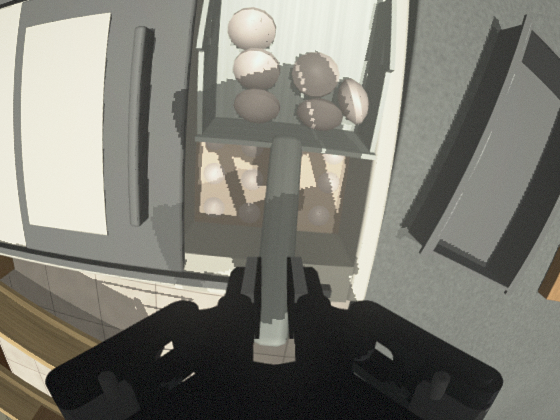

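>>> step_arm(
  deltas=[
    {"dx": 0, "dy": 0, "dz": 0, "twist": 0, "grip": -0.68},
    {"dx": 0, "dy": 0, "dz": 0, "twist": 0, "grip": -0.68},
    {"dx": 0, "dy": 0, "dz": 0, "twist": 0, "grip": -0.67},
  ],
)

```text
clock: 19.05
tcp_pos: [421.1, 267.9, 194.4]
tool_rot: [[0.99, 0.14, -0.021], [0.14, -0.99, 0.001], [-0.021, -0.004, -1.0]]
force: [-0.2, -0.6, -2.8]
finger_gap: 14.3
```

```bash
python3 - <<'E'
from h import *
s=snapshot("wrist");cv2.imwrite("pics/w21.png",s["frame"][:,:,::-1])
print(env.observe()["torque"])
E
```

```text
[-0.01180802  0.25859784  0.04944163]
```

View pics/w21.png

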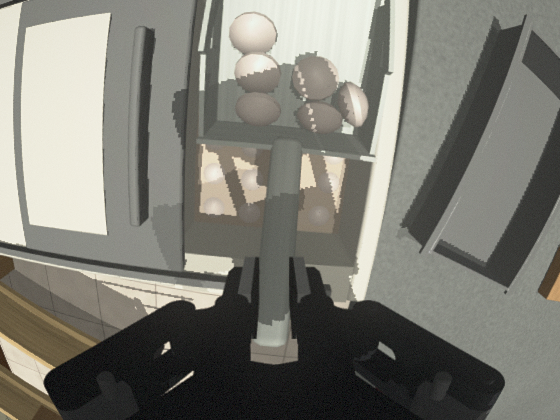

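>>> step_arm(
  deltas=[
    {"dx": 0, "dy": 0, "dz": 0, "twist": 0, "grip": -0.65},
    {"dx": 0, "dy": 0, "dz": 0, "twist": 0, "grip": -0.64},
    {"dx": 0, "dy": 0, "dz": 0, "twist": 0, "grip": -0.64},
  ],
)

```text
clock: 19.48
tcp_pos: [421.2, 267.9, 194.4]
tool_rot: [[0.99, 0.14, -0.021], [0.14, -0.99, 0.001], [-0.021, -0.004, -1.0]]
force: [-0.1, 0.5, -2.8]
finger_gap: 15.3
```

```bash
python3 - <<'E'
from h import *
s=snapshot("wrist");cv2.imwrite("pics/w22.png",s["frame"][:,:,::-1])
print(env.observe()["torque"])
E
```

```text
[-0.0528505   0.25472248 -0.03446122]
```

View pics/w22.png

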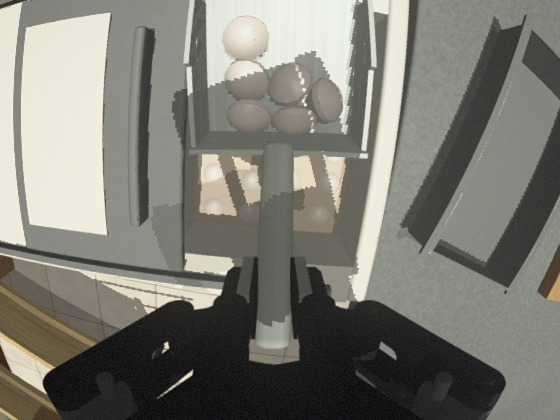

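>>> step_arm(
  deltas=[
    {"dx": 0, "dy": 0, "dz": 0, "twist": 0.05, "grip": -0.635},
    {"dx": 0, "dy": 0, "dz": 0, "twist": 0.09, "grip": -0.63},
    {"dx": 0, "dy": 0, "dz": 0, "twist": 0.09, "grip": -0.63},
    {"dx": 0, "dy": 0, "dz": 0, "twist": 0.09, "grip": -0.63},
  ],
)

```text
clock: 20.02
tcp_pos: [421.1, 267.9, 194.4]
tool_rot: [[0.998, 0.051, -0.021], [0.051, -0.999, 0.001], [-0.021, -0.002, -1.0]]
force: [0.2, -0.0, -2.2]
finger_gap: 16.0
```

```bash
python3 - <<'E'
from h import *
s=snapshot("wrist");cv2.imwrite("pics/w23.png",s["frame"][:,:,::-1])
print(env.observe()["torque"])
E
```

```text
[-0.02527151  0.15995985 -0.0141324 ]
```

View pics/w23.png

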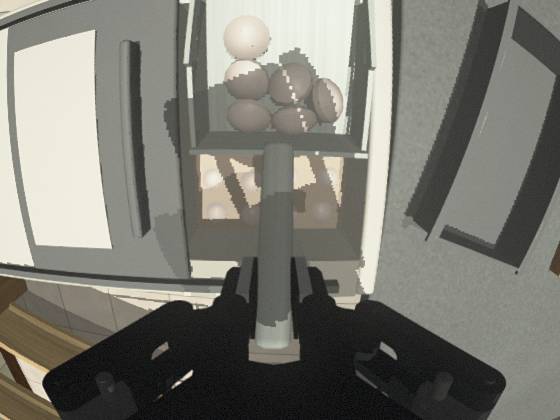

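>>> step_arm(
  deltas=[
    {"dx": 0, "dy": 0, "dz": 0, "twist": 0, "grip": -0.62},
    {"dx": 0, "dy": 0, "dz": 0, "twist": 0, "grip": -0.615},
    {"dx": 0, "dy": 0, "dz": 0, "twist": 0, "grip": -0.615},
  ],
)

```text
clock: 20.45
tcp_pos: [421.2, 267.9, 194.5]
tool_rot: [[0.998, 0.051, -0.021], [0.051, -0.999, 0.001], [-0.021, -0.002, -1.0]]
force: [0.8, 0.7, -2.2]
finger_gap: 16.8
```

```bash
python3 - <<'E'
from h import *
s=snapshot("wrist");cv2.imwrite("pics/w24.png",s["frame"][:,:,::-1])
print(env.observe()["torque"])
E
```

```text
[-0.02433965  0.11473535 -0.00729651]
```

View pics/w24.png

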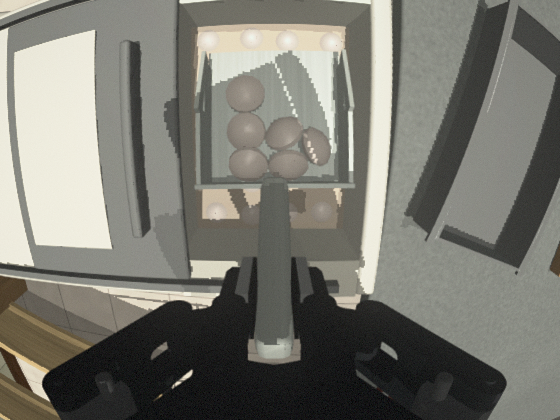

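>>> step_arm(
  deltas=[
    {"dx": 0, "dy": 0, "dz": 0, "twist": 0, "grip": -0.615},
    {"dx": 0, "dy": 0, "dz": 0, "twist": 0, "grip": -0.615},
    {"dx": 0, "dy": 0, "dz": 0, "twist": 0, "grip": -0.615},
  ],
)

```text
clock: 20.88
tcp_pos: [421.2, 268.0, 194.5]
tool_rot: [[0.998, 0.051, -0.021], [0.051, -0.999, 0.001], [-0.021, -0.002, -1.0]]
force: [-1.3, 0.2, -3.1]
finger_gap: 16.8
```

```bash
python3 - <<'E'
from h import *
s=snapshot("wrist");cv2.imwrite("pics/w25.png",s["frame"][:,:,::-1])
print(env.observe()["torque"])
E
```

```text
[-0.06727976  0.19093    -0.02477108]
```

View pics/w25.png

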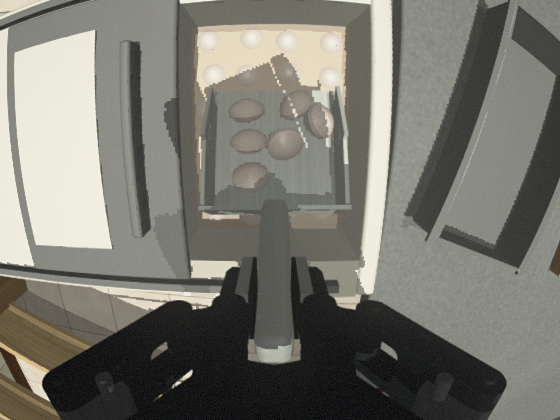

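>>> step_arm(
  deltas=[
    {"dx": 0, "dy": 0, "dz": 0, "twist": 0, "grip": -0.615},
    {"dx": 0, "dy": 0, "dz": 0, "twist": 0, "grip": -0.615},
    {"dx": 0, "dy": 0, "dz": 0, "twist": 0, "grip": -0.615},
    {"dx": 0, "dy": 0, "dz": 0, "twist": 0, "grip": -0.62},
  ],
)

```text
clock: 21.42
tcp_pos: [421.4, 268.0, 194.7]
tool_rot: [[0.999, 0.051, -0.02], [0.051, -0.999, 0.001], [-0.02, -0.002, -1.0]]
force: [0.1, 0.8, -2.0]
finger_gap: 16.5
```

```bash
python3 - <<'E'
from h import *
s=snapshot("wrist");cv2.imwrite("pics/w26.png",s["frame"][:,:,::-1])
print(env.observe()["torque"])
E
```

```text
[-0.04046154  0.02316573  0.05041774]
```

View pics/w26.png

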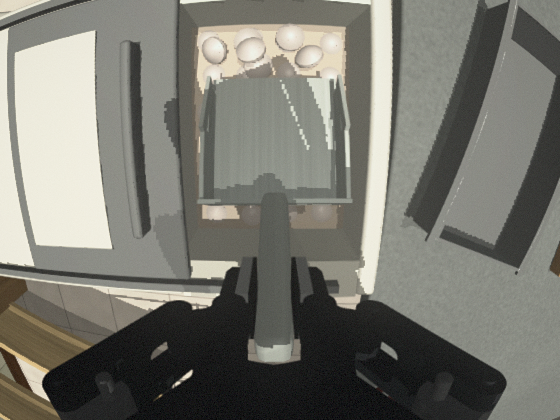

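>>> step_arm(
  deltas=[
    {"dx": 0, "dy": 0, "dz": 0, "twist": 0, "grip": -1},
    {"dx": 0, "dy": 0, "dz": -1, "twist": 0, "grip": -1},
    {"dx": 0, "dy": 0, "dz": -3, "twist": 0, "grip": -1},
    {"dx": 0, "dy": 0, "dz": -5, "twist": 0, "grip": -1},
    {"dx": 0, "dy": 0, "dz": -5, "twist": 0, "grip": -1},
  ],
  grip_force=100,
)

```text
clock: 22.1
tcp_pos: [424.2, 268.7, 247.6]
tool_rot: [[0.999, 0.051, -0.015], [0.051, -0.999, 0.004], [-0.015, -0.004, -1.0]]
force: [-0.2, 0.2, -1.1]
finger_gap: 12.7
```

```bash
python3 go.py 438.7 -11.6 240 -16 438.7 -11.6 130 -16; python3 - <<'E'
from h import *
s=snapshot("wrist");cv2.imwrite("pics/w27.png",s["frame"][:,:,::-1])
s=snapshot("scene");crop(s["frame"],380,80,560,280,3,"pics/s27.png")
E
```

```text
t 22.1 p [424.2 268.7 247.6] hdg 2.9 tilt [-0.015  0.004] F [-0.2  0.2 -1.1] gap 12.716579722150497 j [ 0.42 -0.08  1.84  0.01  1.4   1.94]
[438.7, -11.6, 240.0, -16.0] -> [0.03, 28.07, 0.64] twist 0.33
[438.7, -11.6, 130.0, -16.0] -> [0.19, 28.12, 11.64] twist 0.33
```

View pics/w27.png

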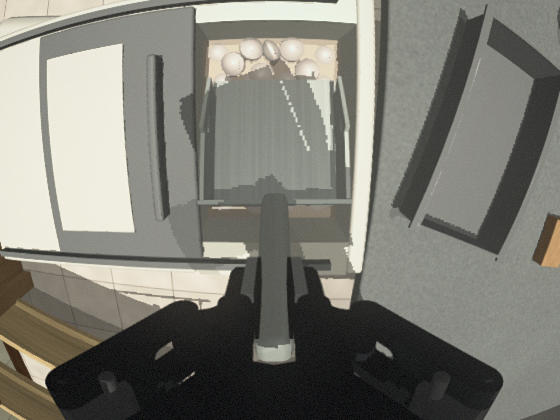

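View pics/s27.png

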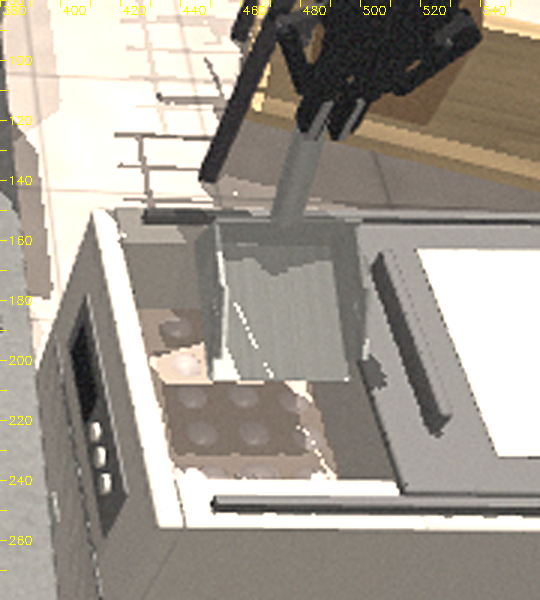

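>>> step_arm(
  deltas=[
    {"dx": 0, "dy": 4, "dz": 0, "twist": 0.05, "grip": -1},
    {"dx": 0, "dy": 9, "dz": 0, "twist": 0.12, "grip": -1},
    {"dx": 0, "dy": 14, "dz": 0.3, "twist": 0.19, "grip": -1},
    {"dx": 0, "dy": 19, "dz": 0.6, "twist": 0.26, "grip": -1},
    {"dx": 0, "dy": 24, "dz": 0.6, "twist": 0.31, "grip": -1},
    {"dx": 0, "dy": 27, "dz": 0.6, "twist": 0.33, "grip": -1},
    {"dx": 0, "dy": 28.1, "dz": 1.5, "twist": 0.33, "grip": -1},
    {"dx": 0, "dy": 28.1, "dz": 4, "twist": 0.33, "grip": -1},
    {"dx": 0.1, "dy": 28.1, "dz": 7, "twist": 0.33, "grip": -1},
    {"dx": 0.1, "dy": 28.1, "dz": 9, "twist": 0.33, "grip": -1},
    {"dx": 0.2, "dy": 28.1, "dz": 9.6, "twist": 0.33, "grip": -1},
  ],
)

```text
clock: 23.58
tcp_pos: [434.5, -11.2, 145.3]
tool_rot: [[0.961, -0.274, -0.025], [-0.274, -0.962, 0.003], [-0.025, 0.004, -1.0]]
force: [0.4, -0.5, -0.8]
finger_gap: 12.0
```

```bash
python3 go.py 438.7 -11.6 73 -16; python3 - <<'E'
from h import *
s=snapshot("wrist");cv2.imwrite("pics/w28.png",s["frame"][:,:,::-1])
s=snapshot("scene");crop(s["frame"],260,100,560,280,2.6,"pics/s28.png")
E
```

```text
t 23.57 p [434.5 -11.2 145.3] hdg -15.9 tilt [-0.025  0.003] F [ 0.4 -0.5 -0.8] gap 12.036079504546008 j [-0.19 -0.13  2.08 -0.    1.22  1.66]
[438.7, -11.6, 73.0, -16.0] -> [0.6, -0.11, 7.21] twist 0.001
```

View pics/w28.png

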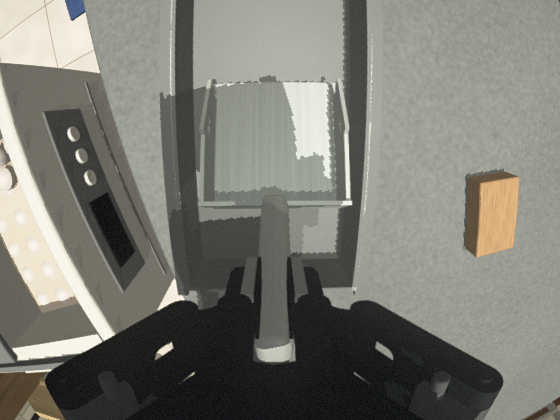

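View pics/s28.png

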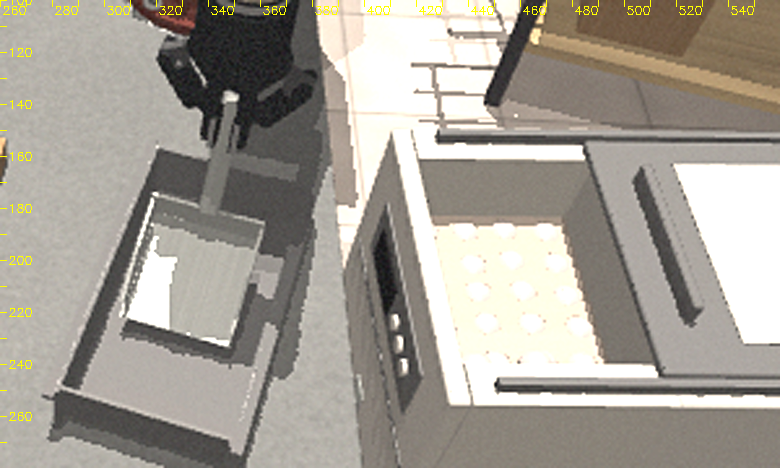

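>>> step_arm(
  deltas=[
    {"dx": 0.3, "dy": 0, "dz": 1.5, "twist": 0, "grip": -1},
    {"dx": 0.3, "dy": 0, "dz": 3, "twist": 0, "grip": -1},
    {"dx": 0.1, "dy": 0, "dz": 4, "twist": 0, "grip": -0.95},
    {"dx": -0.2, "dy": 0, "dz": 5, "twist": 0, "grip": -0.95},
    {"dx": -0.6, "dy": 0, "dz": 6, "twist": 0, "grip": -0.95},
    {"dx": -1, "dy": 0, "dz": 6.8, "twist": 0, "grip": -0.95},
    {"dx": -1.3, "dy": 0, "dz": 7.3, "twist": 0, "grip": -0.95},
    {"dx": -1.3, "dy": 0, "dz": 7.3, "twist": 0, "grip": -0.65},
    {"dx": -1.3, "dy": 0, "dz": 7.3, "twist": 0, "grip": -0.6},
  ],
  grip_force=50,
)

```text
clock: 24.8
tcp_pos: [422.4, -8.1, 74.6]
tool_rot: [[0.961, -0.275, -0.021], [-0.275, -0.962, 0.002], [-0.021, 0.004, -1.0]]
force: [-0.8, 0.8, 1.8]
finger_gap: 16.9
```

```bash
python3 go.py 438.7 -11.6 73 -16; python3 - <<'E'
from h import *
s=snapshot("wrist");cv2.imwrite("pics/w29.png",s["frame"][:,:,::-1])
E
```

```text
t 24.8 p [422.4  -8.1  74.6] hdg -15.9 tilt [-0.021  0.002] F [-0.8  0.8  1.8] gap 16.87961868585515 j [-0.18 -0.05  2.16 -0.    1.06  1.67]
[438.7, -11.6, 73.0, -16.0] -> [1.67, -0.11, 0.12] twist 0.001
```

View pics/w29.png

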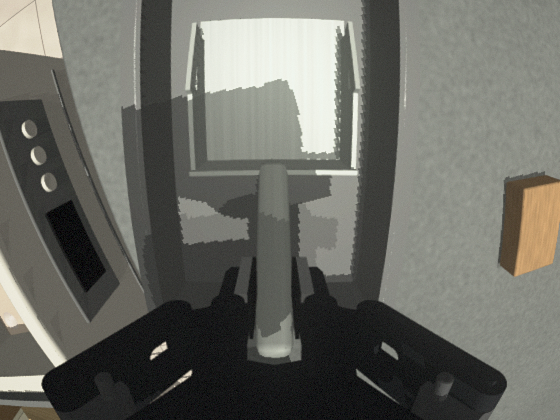

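>>> step_arm(
  deltas=[
    {"dx": 0, "dy": 0, "dz": 0, "twist": 0, "grip": -0.3},
    {"dx": 0, "dy": 0, "dz": 0, "twist": 0, "grip": 0.2},
    {"dx": 0, "dy": 0, "dz": 0, "twist": 0, "grip": 0.4},
    {"dx": 0, "dy": 0, "dz": -1, "twist": 0, "grip": 0.4},
    {"dx": 0, "dy": 0, "dz": -5, "twist": 0, "grip": 0.4},
    {"dx": 0, "dy": 0, "dz": -10, "twist": 0, "grip": 0.4},
    {"dx": 0, "dy": 0, "dz": -14, "twist": 0, "grip": 0.4},
  ],
)

```text
clock: 25.72
tcp_pos: [425.9, -8.5, 217.4]
tool_rot: [[0.961, -0.275, -0.018], [-0.275, -0.962, 0.001], [-0.018, 0.004, -1.0]]
force: [0.2, -0.3, 0.7]
finger_gap: 59.6
```

```bash
python3 - <<'E'
from h import *
s=snapshot("wrist");cv2.imwrite("pics/w30.png",s["frame"][:,:,::-1])
s=snapshot("scene");crop(s["frame"],260,100,560,280,2.6,"pics/s30.png")
s=snapshot("top");cv2.imwrite("pics/t30.png",s["frame"][:,:,::-1])
E
python3 go.py 470 440 250 4   470 440 123 4
```

```text
t 25.88 p [427.8  -8.8 218.3] hdg -15.9 tilt [-0.014  0.   ] F [ 0.9 -0.  -0.5] gap 59.86522250157483 j [-0.18 -0.23  2.02 -0.    1.36  1.67]
[470.0, 440.0, 250.0, 4.0] -> [-8.31, -44.3, -3.21] twist -0.348
[470.0, 440.0, 123.0, 4.0] -> [-8.14, -44.34, 9.49] twist -0.348
```

View pics/w30.png

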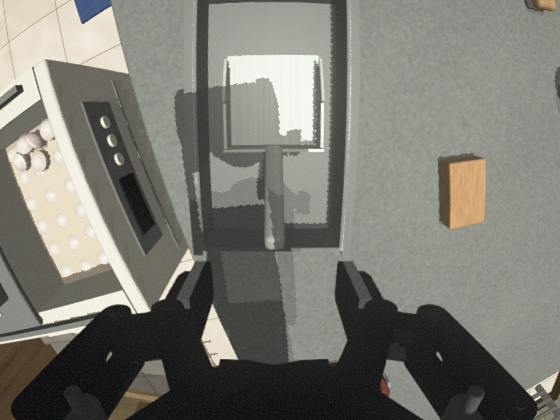

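View pics/s30.png

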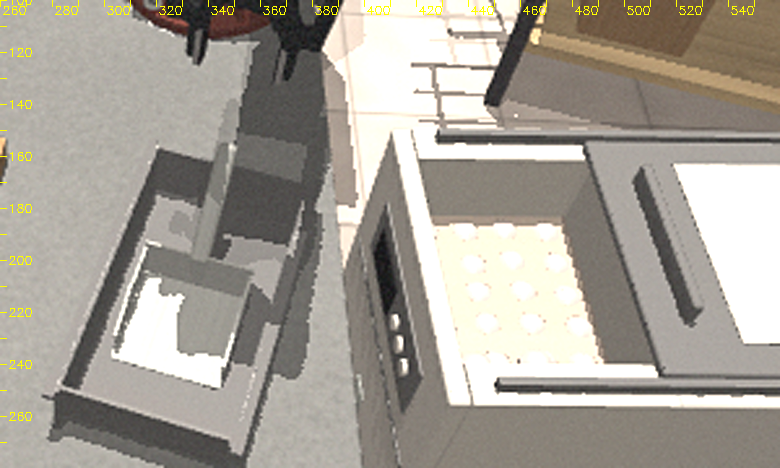

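```bash
python3 go.py 471 430 200 4   471 430 121 4
```

```text
t 25.88 p [427.8  -8.8 218.3] hdg -15.9 tilt [-0.014  0.   ] F [ 0.9 -0.  -0.5] gap 59.86522250157483 j [-0.18 -0.23  2.02 -0.    1.36  1.67]
[471.0, 430.0, 200.0, 4.0] -> [-7.87, -43.38, 1.79] twist -0.348
[471.0, 430.0, 121.0, 4.0] -> [-7.77, -43.41, 9.69] twist -0.348
```

>>> step_arm(
  deltas=[
    {"dx": -1, "dy": -5, "dz": 0, "twist": -0.05, "grip": 0},
    {"dx": -2, "dy": -11, "dz": 0, "twist": -0.1, "grip": -1},
    {"dx": -3, "dy": -17, "dz": 0, "twist": -0.15, "grip": -1},
    {"dx": -4, "dy": -23, "dz": 0, "twist": -0.2, "grip": -1},
    {"dx": -5, "dy": -29, "dz": 0, "twist": -0.25, "grip": -1},
    {"dx": -6, "dy": -35, "dz": 0, "twist": -0.3, "grip": -1},
    {"dx": -7, "dy": -40, "dz": 0, "twist": -0.35, "grip": -1},
    {"dx": -7.9, "dy": -43.4, "dz": 0, "twist": -0.35, "grip": -1},
    {"dx": -7.9, "dy": -43.4, "dz": 1.8, "twist": -0.35, "grip": -1},
    {"dx": -7.9, "dy": -43.4, "dz": 1.8, "twist": -0.35, "grip": -1},
  ],
)

```text
clock: 27.12
tcp_pos: [468.4, 428.1, 195.6]
tool_rot: [[0.997, 0.072, -0.02], [0.072, -0.997, -0.005], [-0.02, 0.003, -1.0]]
force: [-0.8, -0.7, -0.0]
finger_gap: 0.3
```

```bash
python3 go.py 471 430 121 4;python3 - <<'E'
from h import *
s=snapshot("wrist");cv2.imwrite("pics/w31.png",s["frame"][:,:,::-1])
E
```

```text
t 27.12 p [468.4 428.1 195.6] hdg 4.1 tilt [-0.02  -0.005] F [-0.8 -0.7 -0. ] gap 0.3083507737153135 j [0.63 0.25 1.58 0.01 1.33 2.12]
[471.0, 430.0, 121.0, 4.0] -> [0.42, -0.19, 7.45] twist 0.002
```

View pics/w31.png

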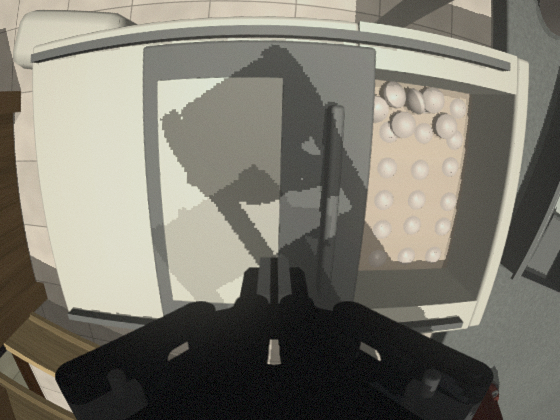

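>>> step_arm(
  deltas=[
    {"dx": 0.2, "dy": -0.2, "dz": 3, "twist": 0, "grip": -1},
    {"dx": 0.4, "dy": -0.2, "dz": 6, "twist": 0, "grip": -1},
    {"dx": 0.4, "dy": -0.2, "dz": 7.3, "twist": 0, "grip": -1},
    {"dx": 0.4, "dy": -0.2, "dz": 7.3, "twist": 0, "grip": -1},
  ],
)

```text
clock: 27.68
tcp_pos: [471.3, 429.0, 123.1]
tool_rot: [[0.997, 0.07, -0.02], [0.07, -0.998, -0.005], [-0.02, 0.003, -1.0]]
force: [0.8, -0.5, 0.3]
finger_gap: 0.2
```

```bash
python3 go.py 479 240 121 4;python3 - <<'E'
from h import *
s=snapshot("wrist");cv2.imwrite("pics/w32.png",s["frame"][:,:,::-1])
E
```

```text
t 27.68 p [471.3 429.  123.1] hdg 4.0 tilt [-0.02  -0.005] F [ 0.8 -0.5  0.3] gap 0.21527107612336682 j [0.62 0.33 1.63 0.01 1.21 2.12]
[479.0, 240.0, 121.0, 4.0] -> [-0.55, 18.91, 0.28] twist 0.0
```

View pics/w32.png

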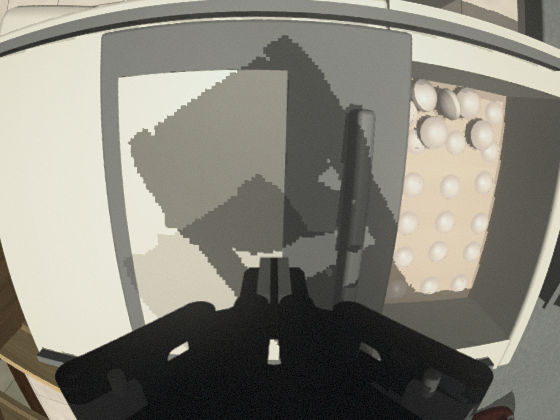

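>>> step_arm(
  deltas=[
    {"dx": 0, "dy": 1, "dz": 0, "twist": 0, "grip": -1},
    {"dx": 0, "dy": 2.2, "dz": 0, "twist": 0, "grip": -1},
    {"dx": -0.1, "dy": 3.5, "dz": 0, "twist": 0, "grip": -1},
    {"dx": -0.1, "dy": 5, "dz": 0, "twist": 0, "grip": -1},
    {"dx": -0.2, "dy": 6.5, "dz": 0, "twist": 0, "grip": -1},
    {"dx": -0.2, "dy": 8, "dz": 0, "twist": 0, "grip": -1},
    {"dx": -0.3, "dy": 9.5, "dz": 0, "twist": 0, "grip": -1},
    {"dx": -0.3, "dy": 11, "dz": 0, "twist": 0, "grip": -1},
    {"dx": -0.4, "dy": 12.5, "dz": 0, "twist": 0, "grip": -1},
    {"dx": -0.4, "dy": 14, "dz": 0, "twist": 0, "grip": -1},
    {"dx": -0.5, "dy": 15.5, "dz": 0, "twist": 0, "grip": -1},
    {"dx": -0.5, "dy": 16.5, "dz": 0, "twist": 0, "grip": -1},
  ],
)

```text
clock: 29.22
tcp_pos: [478.8, 263.9, 124.9]
tool_rot: [[0.997, 0.07, -0.018], [0.07, -0.998, -0.003], [-0.018, 0.002, -1.0]]
force: [-0.2, -0.7, 0.5]
finger_gap: -0.1
```

```bash
python3 go.py 479 235 121 4;python3 - <<'E'
from h import *
s=snapshot("wrist");cv2.imwrite("pics/w33.png",s["frame"][:,:,::-1])
s=snapshot("top");crop(s["frame"],0,150,190,310,4,"pics/t33.png")
E
```

```text
t 29.23 p [478.8 263.9 124.9] hdg 4.0 tilt [-0.018 -0.003] F [-0.2 -0.7  0.5] gap -0.07350684864226482 j [0.37 0.14 1.85 0.   1.17 1.87]
[479.0, 235.0, 121.0, 4.0] -> [-0.17, 2.88, 0.39] twist 0.0
```

View pics/t33.png

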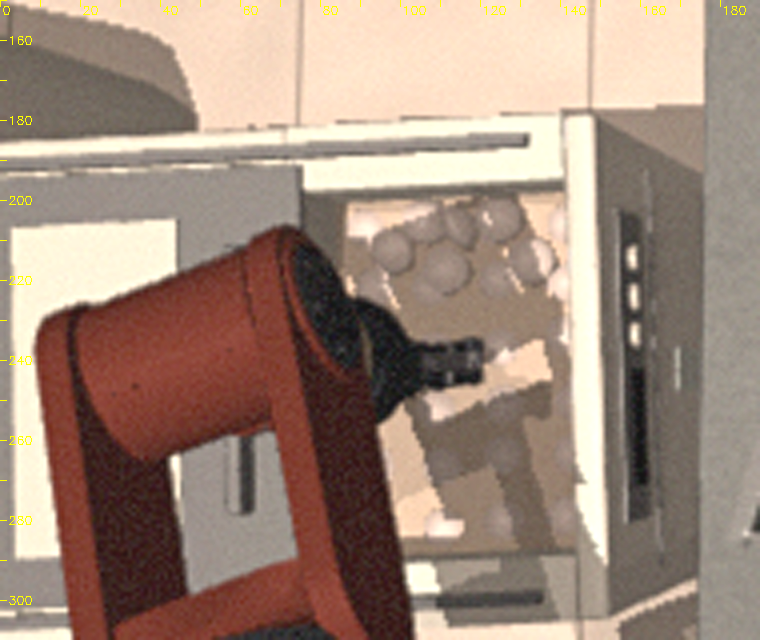

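View pics/w33.png

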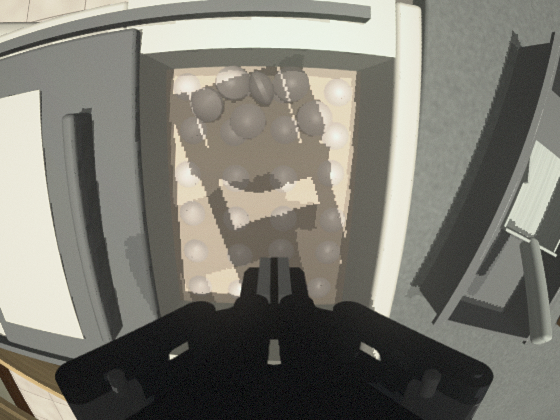

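```bash
python3 - <<'E'
from h import *
s=snapshot("scene");crop(s["frame"],380,80,560,280,3,"pics/s33.png")
print(proj(s,[478.8,263.9,124.9]))
E
```

```text
[[464.80128312 190.11244053]]
```

View pics/s33.png

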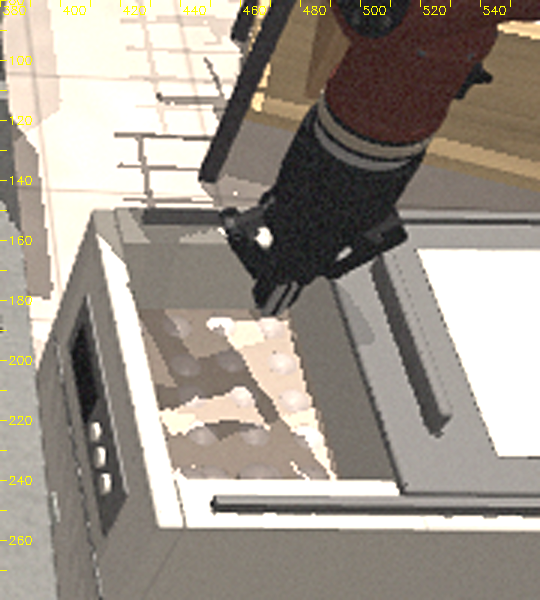

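>>> step_arm(
  deltas=[
    {"dx": 0, "dy": 0, "dz": -2.5, "twist": 0, "grip": -1},
    {"dx": 0, "dy": 0, "dz": -4, "twist": 0, "grip": -1},
    {"dx": 0.2, "dy": -5, "dz": -4, "twist": 0, "grip": -1},
    {"dx": 0.4, "dy": -10, "dz": -4, "twist": 0, "grip": -1},
    {"dx": 0.5, "dy": -14.5, "dz": -4, "twist": 0, "grip": -1},
    {"dx": 0.6, "dy": -16.5, "dz": -3, "twist": 0, "grip": -1},
    {"dx": 0.6, "dy": -16.5, "dz": -1, "twist": 0, "grip": -1},
    {"dx": 0.6, "dy": -16.5, "dz": 0.2, "twist": 0, "grip": -1},
    {"dx": 0.6, "dy": -16.5, "dz": 0.5, "twist": 0, "grip": -1},
    {"dx": 0.6, "dy": -16.5, "dz": 0.5, "twist": 0, "grip": -1},
  ],
)

```text
clock: 30.62
tcp_pos: [473.5, 428.4, 119.2]
tool_rot: [[0.998, 0.068, -0.018], [0.068, -0.998, -0.003], [-0.018, 0.002, -1.0]]
force: [-0.4, -0.1, 0.2]
finger_gap: 0.0
```

```bash
python3 go.py 471 430 115 4; python3 - <<'E'
from h import *
s=snapshot("scene");crop(s["frame"],380,80,560,280,3,"pics/s34.png")
o=env.observe();print(proj(s,o["tcp_pos"]))
E
```

```text
t 30.62 p [473.5 428.4 119.2] hdg 3.9 tilt [-0.018 -0.003] F [-0.4 -0.1  0.2] gap 0.020813904195284824 j [0.62 0.33 1.63 0.01 1.2  2.12]
[471.0, 430.0, 115.0, 4.0] -> [-0.23, -0.18, 0.43] twist -0.002
[[536.33275574 193.31318811]]
```

View pics/s34.png

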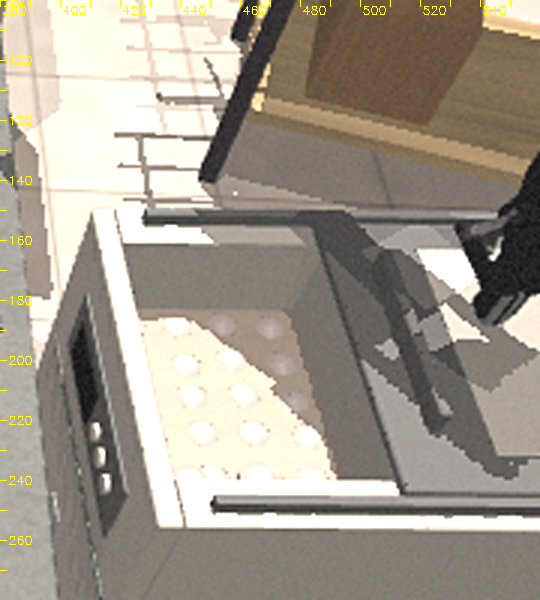

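```bash
python3 - <<'E'
from h import *
s=snapshot("scene")
for z in (119,130,140,150): print(z,proj(s,[473.5,428.4,z]).round(1))
E
```

```text
119 [[535.9 193.4]]
130 [[538.2 190.4]]
140 [[540.3 187.7]]
150 [[542.4 184.8]]
```

>>> step_arm(
  deltas=[
    {"dx": 0, "dy": 0, "dz": 0.3, "twist": 0, "grip": -1},
    {"dx": 0, "dy": 0, "dz": 0.6, "twist": 0, "grip": -1},
    {"dx": 0, "dy": 0, "dz": 0.7, "twist": 0, "grip": -1},
  ],
)

```text
clock: 31.1
tcp_pos: [473.8, 429.1, 113.1]
tool_rot: [[0.998, 0.069, -0.017], [0.068, -0.998, -0.002], [-0.017, 0.001, -1.0]]
force: [0.2, 0.3, 0.0]
finger_gap: -0.3
```

```bash
python3 go.py 471 430 115 4
```

```text
t 31.1 p [473.8 429.1 113.1] hdg 3.9 tilt [-0.017 -0.002] F [0.2 0.3 0. ] gap -0.29129846566300777 j [0.62 0.34 1.63 0.01 1.19 2.12]
[471.0, 430.0, 115.0, 4.0] -> [-0.28, -0.11, -0.18] twist -0.001
```

>>> step_arm(
  deltas=[
    {"dx": 0, "dy": 0, "dz": 0.3, "twist": 0, "grip": -1},
    {"dx": 0, "dy": 0, "dz": 0.6, "twist": 0, "grip": -1},
    {"dx": 0, "dy": 0, "dz": 0.8, "twist": 0, "grip": -1},
  ],
)

```text
clock: 31.48
tcp_pos: [473.5, 429.0, 104.7]
tool_rot: [[0.997, 0.069, -0.017], [0.069, -0.998, -0.002], [-0.017, 0.001, -1.0]]
force: [0.3, 0.2, 0.6]
finger_gap: 0.0
```

```bash
python3 go.py 471 430 115 4;python3 - <<'E'
from h import *
s=snapshot("scene");crop(s["frame"],440,100,560,260,4,"pics/s35.png")
s=snapshot("wrist");cv2.imwrite("pics/w35.png",s["frame"][:,:,::-1])
E
```

```text
t 31.48 p [473.5 429.  104.7] hdg 3.9 tilt [-0.017 -0.002] F [0.3 0.2 0.6] gap 0.005145142423718498 j [0.62 0.35 1.64 0.01 1.17 2.12]
[471.0, 430.0, 115.0, 4.0] -> [-0.26, -0.11, -1.03] twist -0.001
```

View pics/s35.png

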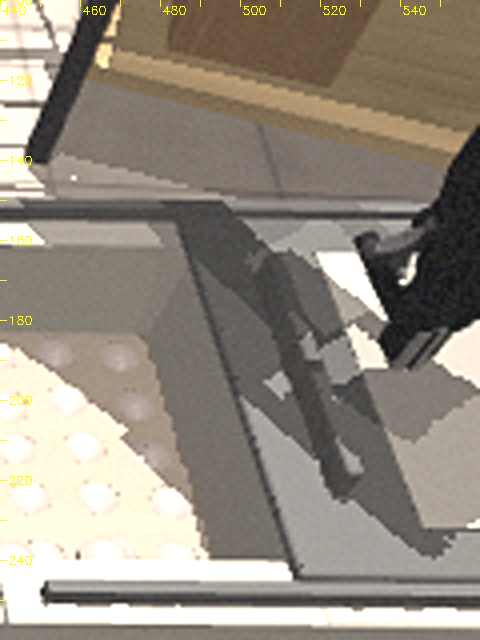

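View pics/w35.png

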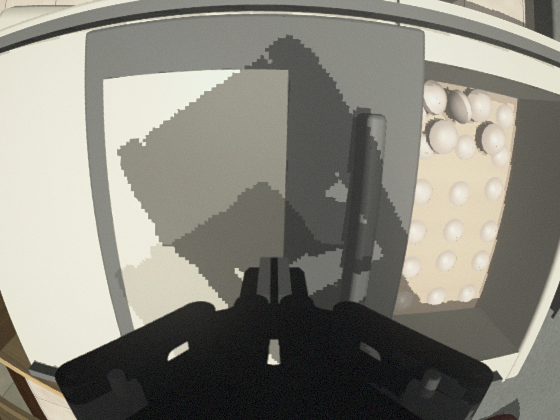

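>>> step_arm(
  deltas=[
    {"dx": 0, "dy": 0, "dz": 0.3, "twist": 0, "grip": -1},
    {"dx": 0, "dy": 0, "dz": 0.6, "twist": 0, "grip": -1},
    {"dx": 0, "dy": 0, "dz": 0.6, "twist": 0, "grip": -1},
  ],
)

```text
clock: 31.95
tcp_pos: [473.0, 428.7, 98.1]
tool_rot: [[0.997, 0.069, -0.018], [0.068, -0.998, -0.003], [-0.018, 0.002, -1.0]]
force: [-1.0, -1.2, 0.1]
finger_gap: -0.3
```

```bash
python3 go.py 479 240 99 4;python3 - <<'E'
from h import *
s=snapshot("scene");crop(s["frame"],440,100,560,260,4,"pics/s36.png")
E
```

```text
t 31.95 p [473.  428.7  98.1] hdg 3.9 tilt [-0.018 -0.003] F [-1.  -1.2  0.1] gap -0.3040482287953441 j [0.62 0.35 1.64 0.01 1.16 2.12]
[479.0, 240.0, 99.0, 4.0] -> [-0.69, 18.87, -0.04] twist -0.001
```

View pics/s36.png

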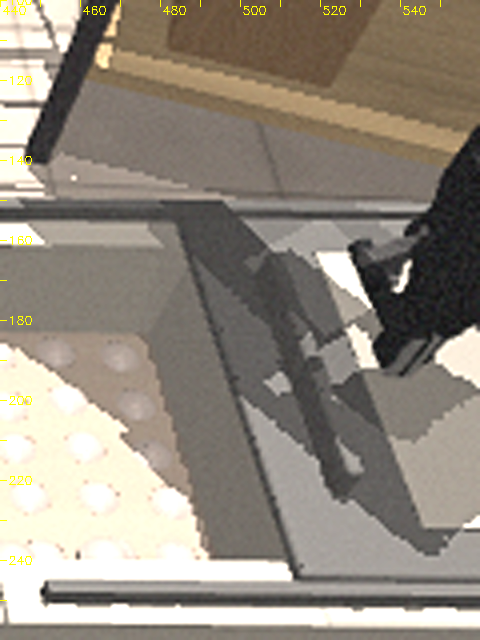

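>>> step_arm(
  deltas=[
    {"dx": 0, "dy": 1.5, "dz": 0, "twist": 0, "grip": -1},
    {"dx": 0, "dy": 2.5, "dz": 0, "twist": 0, "grip": -1},
    {"dx": -0.1, "dy": 3.5, "dz": 0, "twist": 0, "grip": -1},
    {"dx": -0.1, "dy": 4.5, "dz": 0, "twist": 0, "grip": -1},
    {"dx": -0.2, "dy": 5.5, "dz": 0, "twist": 0, "grip": -1},
    {"dx": -0.2, "dy": 6, "dz": 0, "twist": 0, "grip": -1},
  ],
)

```text
clock: 32.75
tcp_pos: [475.6, 368.4, 98.8]
tool_rot: [[0.998, 0.068, -0.017], [0.068, -0.998, -0.002], [-0.017, 0.001, -1.0]]
force: [0.2, 2.2, -0.9]
finger_gap: 0.1
```

```bash
python3 go.py 479 240 99 4;python3 - <<'E'
from h import *
s=snapshot("scene");crop(s["frame"],440,100,560,260,4,"pics/s37.png")
E
```

```text
t 32.75 p [475.6 368.4  98.8] hdg 3.9 tilt [-0.017 -0.002] F [ 0.2  2.2 -0.9] gap 0.057994876938785 j [0.54 0.28 1.74 0.01 1.14 2.04]
[479.0, 240.0, 99.0, 4.0] -> [-0.54, 12.83, 0.0] twist -0.002
```

View pics/s37.png

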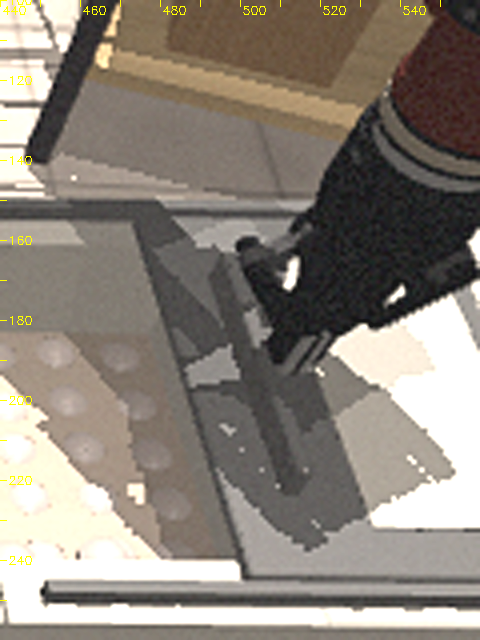

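Now the lid moves, with about 2 N of force. Continue.

>>> step_arm(
  deltas=[
    {"dx": 0, "dy": 1, "dz": 0, "twist": 0, "grip": -1},
    {"dx": -0.1, "dy": 2.2, "dz": 0, "twist": 0, "grip": -1},
    {"dx": -0.1, "dy": 3.5, "dz": 0, "twist": 0, "grip": -1},
    {"dx": -0.2, "dy": 5, "dz": 0, "twist": 0, "grip": -1},
    {"dx": -0.2, "dy": 6.5, "dz": 0, "twist": 0, "grip": -1},
    {"dx": -0.3, "dy": 8, "dz": 0, "twist": 0, "grip": -1},
    {"dx": -0.4, "dy": 9.5, "dz": 0, "twist": 0, "grip": -1},
    {"dx": -0.4, "dy": 10.5, "dz": 0, "twist": 0, "grip": -1},
    {"dx": -0.5, "dy": 11.5, "dz": 0, "twist": 0, "grip": -1},
    {"dx": -0.5, "dy": 12, "dz": 0, "twist": 0, "grip": -1},
  ],
)

```text
clock: 34.05
tcp_pos: [478.6, 247.2, 99.1]
tool_rot: [[0.998, 0.068, -0.018], [0.068, -0.998, -0.003], [-0.018, 0.002, -1.0]]
force: [0.4, 3.2, 0.3]
finger_gap: -0.0
```

```bash
python3 go.py 479 240 99 4;python3 - <<'E'
from h import *
s=snapshot("scene");crop(s["frame"],380,80,560,280,3,"pics/s38.png")
E
```

```text
t 34.05 p [478.6 247.2  99.1] hdg 3.9 tilt [-0.018 -0.003] F [0.4 3.2 0.3] gap -0.04486545372167769 j [0.34 0.16 1.89 0.   1.12 1.85]
[479.0, 240.0, 99.0, 4.0] -> [-0.0, 0.72, 0.01] twist -0.002
```

View pics/s38.png

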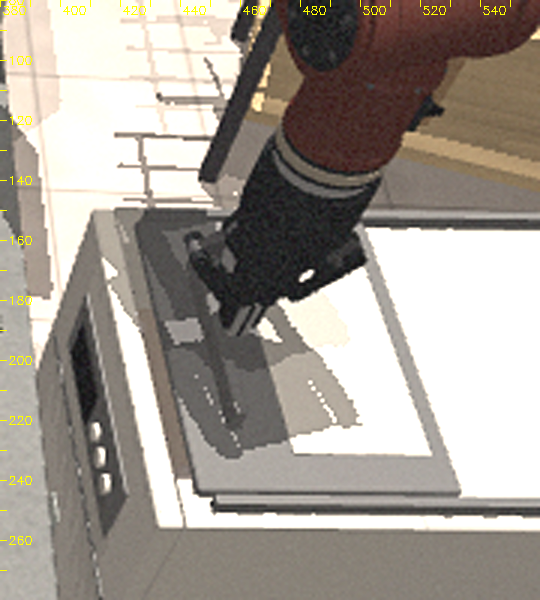

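>>> step_arm(
  deltas=[
    {"dx": 0, "dy": 0.5, "dz": 0, "twist": 0, "grip": -1},
    {"dx": 0, "dy": 0.9, "dz": 0, "twist": 0, "grip": -1},
    {"dx": 0, "dy": 1.2, "dz": 0, "twist": 0, "grip": -1},
    {"dx": 0, "dy": 1.4, "dz": 0, "twist": 0, "grip": -1},
  ],
)

```text
clock: 34.6
tcp_pos: [479.0, 232.5, 98.9]
tool_rot: [[0.998, 0.068, -0.019], [0.068, -0.998, -0.004], [-0.019, 0.003, -1.0]]
force: [-0.1, 1.2, 2.2]
finger_gap: -0.2
```

>>> step_arm(
  deltas=[
    {"dx": 0, "dy": 0.2, "dz": 0, "twist": 0, "grip": -1},
    {"dx": 0, "dy": 0.4, "dz": 0, "twist": 0, "grip": -1},
    {"dx": 0, "dy": 0.5, "dz": 0, "twist": 0, "grip": -1},
  ],
)

```text
clock: 34.98
tcp_pos: [479.3, 227.4, 98.9]
tool_rot: [[0.998, 0.068, -0.019], [0.068, -0.998, -0.005], [-0.02, 0.003, -1.0]]
force: [-0.3, 2.4, 0.8]
finger_gap: -0.1
```

```bash
python3 go.py 479 240 99 4;python3 - <<'E'
from h import *
s=snapshot("scene");crop(s["frame"],380,80,560,280,3,"pics/s39.png")
E
```

```text
t 34.98 p [479.3 227.4  98.9] hdg 3.9 tilt [-0.019 -0.005] F [-0.3  2.4  0.8] gap -0.05497304961876739 j [0.31 0.14 1.9  0.   1.12 1.81]
[479.0, 240.0, 99.0, 4.0] -> [0.06, -1.26, -0.01] twist -0.002
```

View pics/s39.png

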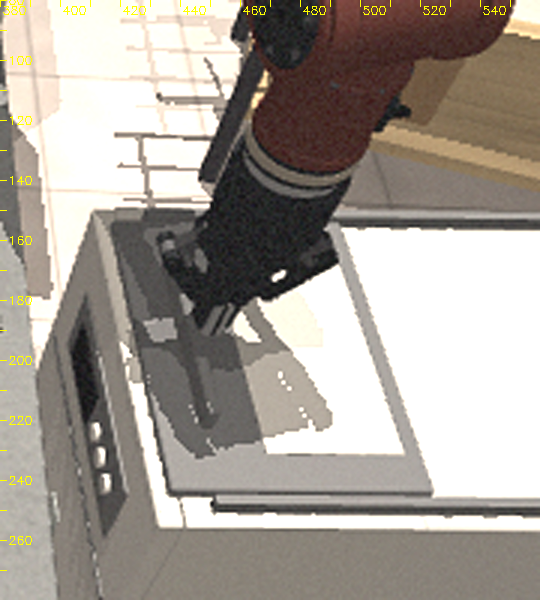

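>>> step_arm(
  deltas=[
    {"dx": 0, "dy": 0.2, "dz": 0, "twist": 0, "grip": -1},
    {"dx": 0, "dy": 0.4, "dz": 0, "twist": 0, "grip": -1},
    {"dx": 0, "dy": 0.5, "dz": 0, "twist": 0, "grip": -1},
  ],
)

```text
clock: 35.4
tcp_pos: [479.4, 227.0, 99.0]
tool_rot: [[0.998, 0.065, -0.019], [0.066, -0.998, 0.005], [-0.019, -0.007, -1.0]]
force: [-0.8, 15.4, -2.1]
finger_gap: -0.0
```

>>> step_arm(
  deltas=[
    {"dx": 0, "dy": 0.2, "dz": 0, "twist": 0, "grip": -1},
    {"dx": 0, "dy": 0.4, "dz": 0, "twist": 0, "grip": -1},
    {"dx": 0, "dy": 0.4, "dz": 0, "twist": 0, "grip": -1},
  ],
)

```text
clock: 35.78
tcp_pos: [479.4, 227.4, 99.1]
tool_rot: [[0.998, 0.064, -0.019], [0.064, -0.998, 0.015], [-0.018, -0.016, -1.0]]
force: [-0.4, 12.2, -1.7]
finger_gap: -0.0
```

>>> step_arm(
  deltas=[
    {"dx": 0, "dy": -1, "dz": 0, "twist": 0, "grip": -1},
    {"dx": 0, "dy": -1.5, "dz": -1, "twist": 0, "grip": -1},
    {"dx": 0, "dy": -2, "dz": -5, "twist": 0, "grip": -1},
    {"dx": 0, "dy": -2, "dz": -11, "twist": 0, "grip": -1},
    {"dx": -4, "dy": -2, "dz": -16, "twist": 0, "grip": -1},
    {"dx": -8, "dy": -2, "dz": -18, "twist": 0, "grip": -1},
    {"dx": -8, "dy": -2, "dz": -18, "twist": 0, "grip": -1},
    {"dx": -8, "dy": -2, "dz": -18, "twist": 0, "grip": -1},
  ],
)

```text
clock: 36.78
tcp_pos: [401.9, 239.2, 280.6]
tool_rot: [[0.998, 0.063, -0.018], [0.064, -0.998, 0.014], [-0.017, -0.015, -1.0]]
force: [-0.1, 1.0, 0.7]
finger_gap: 0.3
```

```bash
python3 go.py;python3 - <<'E'
from h import *
s=snapshot("scene");cv2.imwrite("pics/s40.png",s["frame"][:,:,::-1])
s=snapshot("top");cv2.imwrite("pics/t40.png",s["frame"][:,:,::-1])
crop(s["frame"],0,170,300,310,2.6,"pics/t40c.png")
E
```

```text
t 36.77 p [401.9 239.2 280.6] hdg 3.7 tilt [-0.018  0.014] F [-0.1  1.   0.7] gap 0.30426783348668085 j [ 0.37 -0.18  1.87  0.02  1.47  1.88]
```

View pics/s40.png

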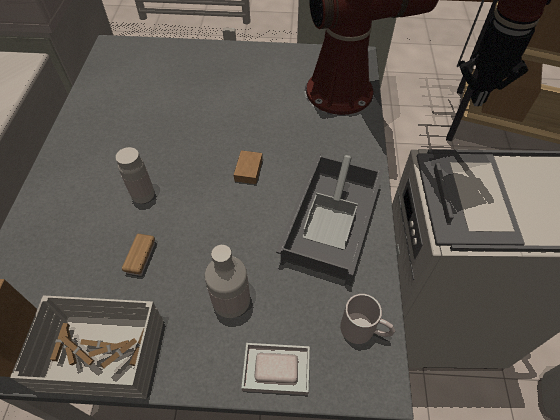

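View pics/t40c.png

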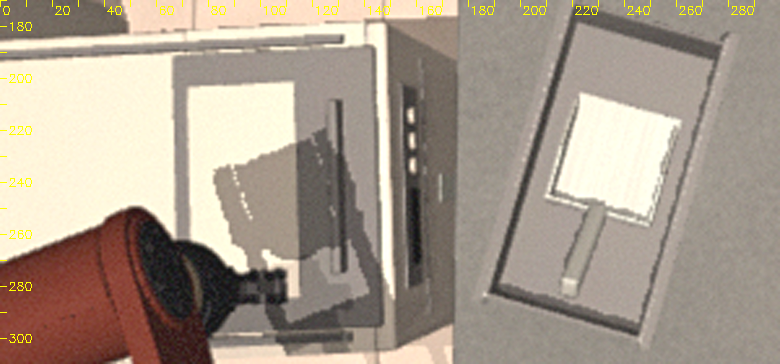

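View pics/t40.png

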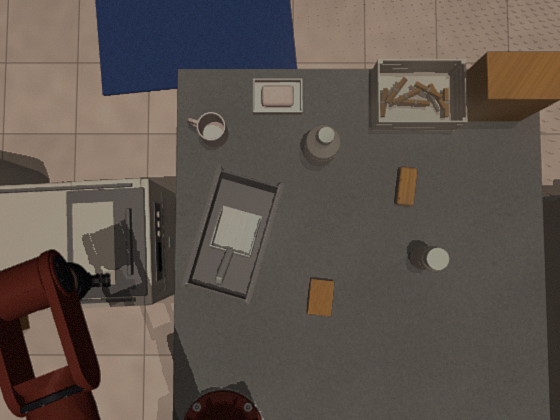

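```bash
python3 - <<'E'
from h import *
s=snapshot("top")
print(unproj(s,[(128,208.5),(131,274)],135).round(1))
print("dist from start",381.2-unproj(s,[(129.5,241)],135)[0][1])
print(env.hand_in())
E
```

```text
[[560.6 217.1 135. ]
 [405.  207.  135. ]]
dist from start 169.16564964974765
the job is handed in; nothing more can be done
None
```

I scooped up all six salt tablets in one go, tipped them into the salt well, laid the scoop flat in the tub and let go of it. I then pushed the lid shut and handed the job in at about 37 s.

**Last checks**
- **Tablets:** The tub held no tablets after the scoop, and the empty bowl showed all six had gone into the well. I saw no tablets anywhere else.
- **Scoop:** It lies flat and free inside the tub.
- **Lid:** It stopped firmly, with 12–15 N at the end stop. The camera puts its travel at about 169 mm, against the roughly 166 mm it started open. I backed off afterwards and nothing was touching the robot.
- **Other items:** They look unmoved compared with the first pictures.

**What went wrong or disagreed**
- **Scoop slipping:** Carried level, it slowly turned nose-down in the grip. I set it back down in the tub, tilted it nose-up and lifted it again.
- **Tipping:** A lower grip force alone did not tip it, so I opened the fingers by small steps.
- **First lid push:** It passed over the ridge without touching it. With the fingers shut, the tips showed about 20 mm higher in the images than the reported position, so I went lower and the second push worked.

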